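Clamp a sample jar on the sloped bottle mixer

TASK

Get the jar ready for mixing: while the cam lever is still up, turn the wing nut on top of the clamp clockwise until the rubber pad just meets the jar's cap without squeezing it. Then flip the cam lever all the way down to its stop, so that the jar is held firmly but not crushed. Leave the other bottles and things on the bench where they are.

Things in the scene. Friction and masses are not known exactly. Their poses are not given: they have to be found in the camera images.
- mixer: Grey bench mixer, 200 x 200 mm footprint, standing fast on the bench. Origin on the bench under the middle of the seat; x points to its back, z up. It has a steel deck that slopes 35 degrees, low edge at the front (-x), with a cam clamp over a jar.
- deck: The sloped steel deck, 200 x 200 mm, 85 mm above the mixer's origin. Origin on its surface in the middle of the seat; x up the slope, y as the mixer's y, z normal to it: the clamp axis, leaning 35 degrees from vertical towards the mixer's front. 'Up the axis' below means along this z. On it: black ring seat, 78 mm across, 18 mm high, and two 12 mm posts at y = +-62 mm, 107 mm tall.
- bridge: Aluminium bar across the posts over the jar, 160 mm along y, 36 mm wide, 14 mm thick; axes as the deck's. Origin on the clamp axis at the bar's underside, 88 to 90.5 mm up the axis from the deck (set a little differently each time, does not move). A spindle through its middle carries the wing nut above and the rubber pad below; the cam lever is at its +y end.
- seat_center (a point): Point in the middle of the ring seat on the deck surface, where the jar's underside rests; on the clamp axis. Axes as the mixer's (z vertical).
- nut_grip (a point): Point on the clamp axis in the middle of the wing nut's steel wing, a flat upright blade 56 mm long (its x axis), 12 mm thick (its y axis), 38 mm high along the clamp axis (its z axis, up the axis). The blade runs from 23 mm below this point to 15 mm above it, and under the blade is a hub 28 mm across. The nut turns about this z axis and does not shift while it is turned.
- nut (a joint): Turn of the wing nut, rad, 0 to 1.9, growing clockwise as seen from above down the clamp axis. It rides a steep ramp: each rad lowers the pad by 6 mm. Stiff (0.2 N m), stays where it is left. At the start it stands between 0 and 0.45; the pad meets the cap somewhere between 0.9 and 1.35.
- pad_face (a point): Centre of the underside of the rubber pad (36 mm disc, 8 mm thick) on the clamp axis, z up the axis. Before clamping it hangs 2.8 to 8 mm over the jar's cap.
- pad_spring (a joint): How far the sprung pad is pressed back up into its spindle, m; 0 while it hangs free, 2.5 N per mm, so 0.006 is 15 N on the jar.
- lever (a joint): Turn of the cam lever, rad: near 0 (at the start 0 to 0.15) is up and open, 1.5 is down at its stop, closed. Stiff (0.3 N m, about 5 N at the paddle), stays where it is left. Closing it lowers nut, spindle and pad together by 4 mm per rad, 6 mm in all.
- lever_hinge (a point): Pivot of the cam lever on the bridge, at y = 85 mm and 24 mm above the bridge's underside; pivot line parallel to the deck's x. The lever is a straight flat bar pointing away from the clamp: at joint value q it makes the angle 0.87 - q rad with the deck's +y, positive up the axis. Black paddle 40 to 102 mm out, 20 mm wide, 11 mm thick, centred on the bar. Press it down along its arc with fingertips.
- jar: Amber jar with white screw cap standing loose in the ring seat, leaning with the deck; 64 mm across, 62 mm high to the top of its cap (58 mm across), about 0.25 kg. Origin in the centre of its underside, z along its axis towards the cap.
- pad: The rubber pad; axes as pad_face, origin on the top of the disc, 8 mm up the axis from pad_face.
- spare_jar: A second jar of the same kind standing upright on the bench in front right of the mixer (bystander). Origin under its centre.
- amber_a: Amber bottle, 72 mm across, 150 mm high, to the left of the mixer (bystander). Origin under its centre.
- amber_b: Amber bottle, 72 mm across, 150 mm high, close to the right of the mixer (bystander). Origin under its centre.
- wrench: Steel wrench 150 mm long lying on the bench in front of the mixer (bystander).
- cap: Loose white jar cap, 58 mm across, 14 mm high, lying in front left of the mixer (bystander). Origin under its centre.
- pill: White plastic jar, 56 mm across, 85 mm high, at the right (bystander). Origin under its centre.
- wash: White plastic bottle, 70 mm across, 120 mm high, at the left (bystander). Origin under its centre.
There are look-alikes about, which are no part of the job. Leave any green or turquoise look-alike of the jar alone.

How it is judged:
By the outcome, as a careful person would: the job done as asked, in the order asked, and still so for the second after the job is handed in, with the robot touching nothing.
It also fails if it takes over 48 s, if anything falls off the work surface, if the arm or the gripper's body presses on something with over 40 N, if the wrist force passes 120 N, or if a joint passes its speed limit or range.

ROBOT

A 6-joint arm with a two-finger parallel gripper is mounted at the origin on the work surface. World frame = base frame: x ahead of the robot, y to its left, z up, the work surface at z = 0. Lengths are in m, angles in rad, forces in N, time in s.
With the tool pointing down it reaches from about 0.3 to 0.875 m from the base axis. Payload 4.2 kg.
Tool frame: the origin (TCP) lies at the very end of the fingers, on their centre line; the grasp point (between the pads) lies 19 mm behind it (r.pinch_z is the distance from the TCP to the grasp point, in m); z points along the fingers, y is the direction in which the jaws open and shut (so a half turn about z gives the same grasp; the last joint's range is limited). The gripper opens to 85 mm and grips with 20 to 120 N. Pads are 22 mm wide; open, the fingers measure 114 mm over their backs; the gripper's body (76 mm by 85 mm) begins 54 mm behind the grasp point. The pads swing forward as they close: fully open they stand 13 mm farther back than shut.
Start: joints at [1.081, 0.32, 1.565, -0, 1.257, -0.02], TCP at [0.26, 0.513, 0.231] pointing down, gripper open.
Joint ranges: [-3.11, 3.11], [-0.84, 2.01], [0.21, 2.61], [-1.34, 4.49], [0.05, 2.63], [-2.56, 2.56]. Speed limits (rad/s): [2.57, 2.57, 3.14, 3.14, 3.14, 3.14].

INTERFACE

Orientations are given as a rotation vector (axis times angle).
In Python, from station import status, viewer, r, finder gives the robot as it stands.
- The arm moves only by the tool servo_tool, never from a script. Its argument "motion" is a list of rows, each a list of 2 entries, a list of its own where there are three numbers: the shift along the tool's x, y, z in m, then the turn about the tool's z in rad. A call has 1 to 5 rows; each row shifts and turns the commanded pose from where the row before left it, along the tool's axes as they then stand; what a row does not reach is not made up. A row lasts 1/12 s, in which the tool goes at most 41.7 mm and 7.16 degrees, less where a joint would pass 70% of its speed; a pose out of reach is approached as far as the arm can. A call is refused whole if a number of a shift passes 0.0417 or a number of a turn 0.125, either way. A call with a gripper value outside its range is refused whole. "fingers" is the opening, from -1 (shut) to 1 (fully open), set as the call begins (left out, the last holds). The fingers move at their own pace and stop on an object; "grip_force" is the grip in N (left out, the last holds). Time passes only in rows, so rows that do not move let the fingers close. It gives the time, the measured TCP pose, the force and the opening at its end, in the units of the state.
- status.observe(): the state, without advancing time (a new reading comes with each control period).
- viewer.snapshot(name): name is "side" or "top" or "wrist"; returns (picture, depth): 384x512x3 uint8, blue, green, red; 384x512 float32, m along the optical axis (not along the pixel's ray), 0 where there is no reading.
- viewer.camera_model(name): a dict with "mtx" (3x3 intrinsics, pixels), "world_to_cam" (4x4, takes a point from world to camera coordinates). Camera axes: x right, y down, z forward; pixel columns grow to the right and rows downward; lengths in m; the calibration is good to about 2 mm. A picture is of the moment at which its call begins: read the wrist's pose just before it. camera_model takes no time and is no camera call; for the wrist camera it gives the pose at the moment of the call.
- r.sign_off(): hands the job in, once; it reports no verdict.
Trained networks look in the newest picture that a camera, given by its name, has taken for a name from the list of things; names that differ only in an ending like _2 or _b are one class to them, and where a whole thing is asked for, a point or a joint stands for the part that bears it (a point fixed in the world has none). Each returns a list of dicts, best first, with "confidence" (0 to 1); they miss things now and then, are a little off and sometimes report something else, mostly with a low value. They report only what shows in the picture. A call takes as long as a camera call. They do not tell look-alikes from the thing itself.
- finder.spot_in(camera, label): "extent" ([centre column, centre row, width, height] as shares, 0 to 1, of the picture: columns of its width, rows of its height, round what is visible of it).
The state is a dict: "t": time; "qpos": joint angles; "qvel": joint speeds; "joint_torque": joint torques, N m; "ee_pos": TCP position; "tool_rot": TCP orientation; "ft_force": force on the tool from outside, world axes, zero at the start; "torque": the same for the moment, N m; "opening": opening from 0.0 (shut) to 1.0 (fully open).
Only numpy, scipy, OpenCV 4.12 (cv2) and the standard library are available. Lean on these libraries where they do the work, as an engineer would, in place of code of your own. Each camera call takes 0.05 s, during which the arm holds its last target.

## Working session

There is one attempt and no reset: what is moved stays moved. The work goes in short steps, Python scripts to look and compute and a tool call to move; the robot and the scene stay as the last step left them, time stands still between calls to the robot, and variables do not carry over. Pictures are saved under pics/ and viewed, and the job is handed in when it is done.

Besides the shell and the picture viewer there is one more tool, called after "Call:" as name([rows], argument=value, ...), one row to a line, values as JSON. servo_tool: Moves the arm, as the interface text tells. Its arguments: {"type":"object","properties":{"motion":{"type":"array"},"fingers":{"type":"number"},"grip_force":{"type":"number"}},"required":["motion"]}

```bash
ls; mkdir -p pics; python3 - <<'E'
from station import status, viewer, r, finder
import cv2,numpy as np
print(status.observe())
for n in ["side","top","wrist"]:
    p,d=viewer.snapshot(n); cv2.imwrite(f"pics/{n}0.png",p); np.save(f"pics/{n}0.npy",d)
    m=viewer.camera_model(n); np.savez(f"pics/{n}0cam.npz",**{k:np.array(v) for k,v in m.items()}); print(n,m)
E
```

```text
pics
{'t': 0.0, 'qpos': array([ 1.08104399e+00,  3.20314296e-01,  1.56566358e+00, -2.55615420e-05,
        1.25737483e+00, -1.99643904e-02]), 'qvel': array([-0.00086916, -0.00150244,  0.00129743, -0.0002481 , -0.00058835,
       -0.00118744]), 'joint_torque': array([ 2.40162017e-04, -4.15533471e+01, -2.34160227e+01, -1.83553529e-04,
        8.41627421e-03,  1.86362286e-05]), 'ee_pos': array([0.2600718 , 0.5123059 , 0.23047538]), 'tool_rot': array([-7.31063732e-01, -3.05491456e+00,  2.68465750e-03]), 'ft_force': array([-0.28666983,  0.02645187,  0.64973956]), 'torque': array([-0.00363519,  0.00105689, -0.00098821]), 'opening': 0.9983227961382443}
side {'mtx': array([[495.39202531,   0.        , 249.78022721],
       [  0.        , 495.39202531, 193.09947573],
       [  0.        ,   0.        ,   1.        ]]), 'world_to_cam': array([[ 0.75656374, -0.6536973 , -0.01706308, -0.47851107],
       [-0.48279783, -0.54079192, -0.68880357,  0.36761287],
       [ 0.44104146,  0.52936182, -0.7247472 ,  1.35028723],
       [ 0.        ,  0.        ,  0.        ,  1.        ]])}
top {'mtx': arra
[... 335 characters left out ...]
,
       [ 1.08169268e-01, -8.53011106e-03, -9.94095894e-01,
         1.42506282e+00],
       [ 0.00000000e+00,  0.00000000e+00,  0.00000000e+00,
         1.00000000e+00]])}
wrist {'mtx': array([[302.93351942,   0.        , 253.6222222 ],
       [  0.        , 302.93351942, 196.67903652],
       [  0.        ,   0.        ,   1.        ]]), 'world_to_cam': array([[ 4.53757056e-01,  8.91125075e-01, -7.96294558e-04,
        -5.75146206e-01],
       [ 8.54736091e-01, -4.34974846e-01,  2.83236822e-01,
        -3.57932119e-02],
       [ 2.52053067e-01, -1.29201328e-01, -9.59049669e-01,
         3.79471710e-01],
       [ 0.00000000e+00,  0.00000000e+00,  0.00000000e+00,
         1.00000000e+00]])}
```

View pics/side0.png

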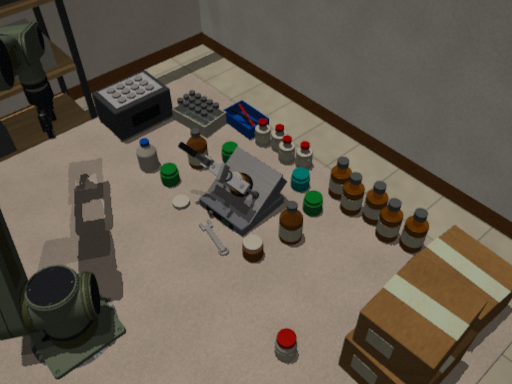

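View pics/top0.png

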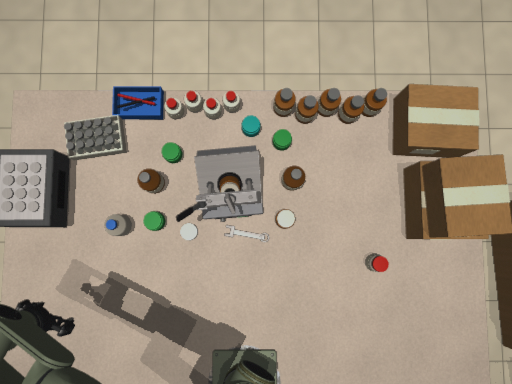

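View pics/wrist0.png

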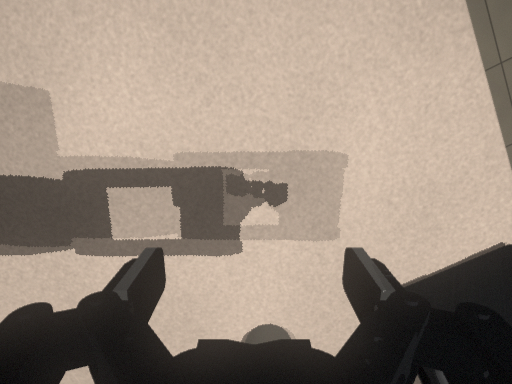

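```bash
python3 - <<'E'
import cv2
a=cv2.imread('pics/side0.png')[130:270,140:340]; b=cv2.imread('pics/top0.png')[120:260,130:330]
cv2.imwrite('pics/c0.png',cv2.resize(a,None,fx=4,fy=4,interpolation=2)); cv2.imwrite('pics/c1.png',cv2.resize(b,None,fx=4,fy=4,interpolation=2))
E
```

```text
(no output)
```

View pics/c0.png

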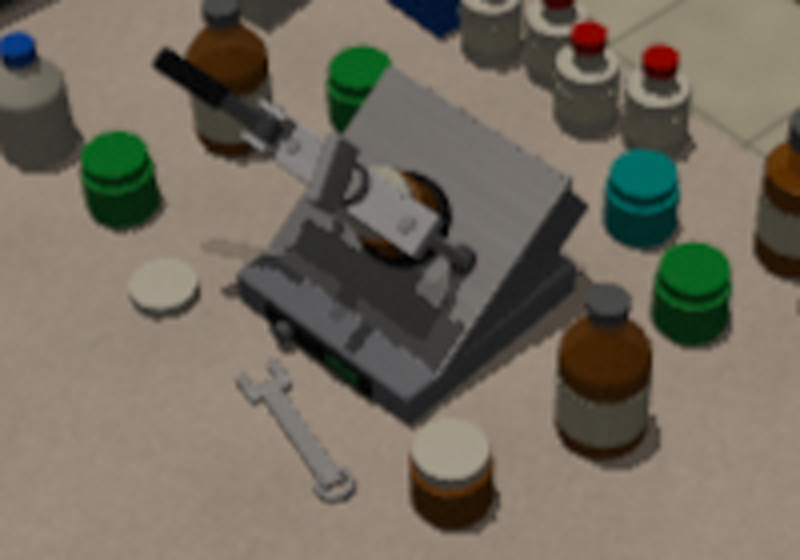

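View pics/c1.png

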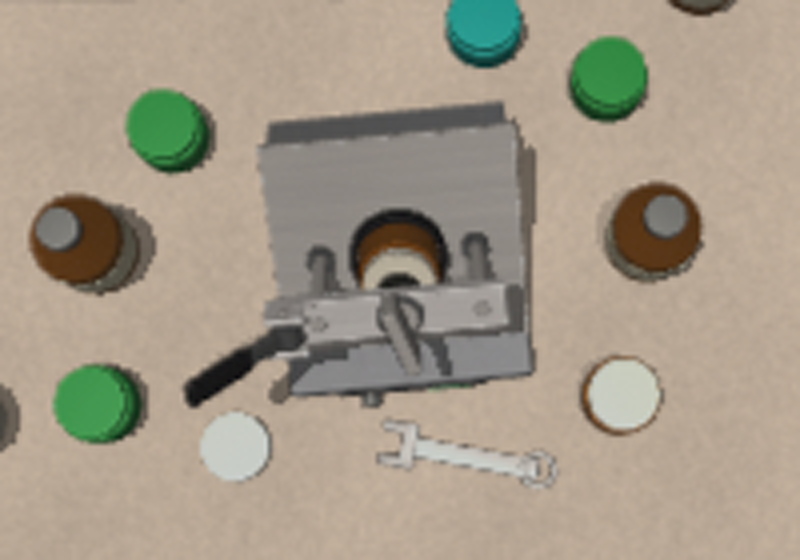

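```bash
cat > h.py <<'E'
import numpy as np,cv2
def load(n,tag):
    d=np.load(f"pics/{n}{tag}.npy"); c=np.load(f"pics/{n}{tag}cam.npz"); return cv2.imread(f"pics/{n}{tag}.png"),d,c["mtx"],c["world_to_cam"]
def cloud(d,K,W):
    v,u=np.mgrid[:d.shape[0],:d.shape[1]]
    P=np.stack([(u-K[0,2])/K[0,0]*d,(v-K[1,2])/K[1,1]*d,d],-1)
    return (P-W[:3,3])@W[:3,:3]
def proj(X,K,W):
    c=np.asarray(X)@W[:3,:3].T+W[:3,3]; p=c@K.T; return p[...,:2]/p[...,2:]
def frames(mx,my,yaw):
    Rm=np.array([[np.cos(yaw),-np.sin(yaw),0],[np.sin(yaw),np.cos(yaw),0],[0,0,1]])
    a=np.radians(35); Rd=Rm@np.array([[np.cos(a),0,-np.sin(a)],[0,1,0],[np.sin(a),0,np.cos(a)]])
    return Rd,np.array([mx,my,0.085])
def snap(n,tag):
    from station import viewer
    m=viewer.camera_model(n); p,d=viewer.snapshot(n)
    cv2.imwrite(f"pics/{n}{tag}.png",p); np.save(f"pics/{n}{tag}.npy",d)
    np.savez(f"pics/{n}{tag}cam.npz",**{k:np.array(v) for k,v in m.items()})
    return p,d,m["mtx"],m["world_to_cam"]
E
python3 - <<'E'
from h import *
for n,box in [("top",(140,225,190,270)),("side",(140,235,190,290))]:
    im,d,K,W=load(n,"0"); P=cloud(d,K,W)
    r0,r1,c0,c1=box; Q=P[r0:r1,c0:c1]
    N=np.cross(np.roll(Q,-1,1)-Q,np.roll(Q,-1,0)-Q); N/=np.linalg.norm(N,axis=-1,keepdims=True)+1e-12
    # plane with tilt 35 deg : ransac
    X=Q.reshape(-1,3); X=X[(X[:,2]>0.01)&(X[:,2]<0.35)]
    rng=np.random.default_rng(0);best=0
    for _ in range(4000):
        s=X[rng.choice(len(X),3,False)]; nn=np.cross(s[1]-s[0],s[2]-s[0]); l=np.linalg.norm(nn)
        if l<1e-6: continue
        nn/=l; nn*=np.sign(nn[2])
        if abs(np.degrees(np.arccos(nn[2]))-35)>6: continue
        k=abs((X-s[0])@nn)<.003
        if k.sum()>best: best=k.sum();bk=k
    I=X[bk];c=I.mean(0);nn=np.linalg.svd(I-c)[2][2];nn*=np.sign(nn[2])
    bk=abs((X-c)@nn)<.003; I=X[bk]
    print(n,best,nn,np.degrees(np.arccos(nn[2])),"yaw",np.degrees(np.arctan2(-nn[1],-nn[0])),c, "d",c@nn)
    yaw=np.arctan2(-nn[1],-nn[0]); Rd,_=frames(0,0,yaw)
    L=I@Rd; print(np.percentile(L,[0.5,2,50,98,99.5],axis=0))
E
```

```text
top 1644 [-0.56684816 -0.05380852  0.82206314] 34.708141825369616 yaw 5.422599156452002 [0.66511865 0.04692889 0.1025815 ] d -0.29521799294548795
[[ 0.47771011 -0.11241439 -0.30146627]
 [ 0.48384796 -0.11074219 -0.30123071]
 [ 0.61838025 -0.01951631 -0.29820861]
 [ 0.67455024  0.0829686  -0.29540593]
 [ 0.67633259  0.0855939  -0.29500728]]
side 1698 [-0.56269954 -0.04951084  0.8251775 ] 34.39350916432464 yaw 5.028394288167851 [0.64036591 0.03487356 0.08630606] d -0.29084241078271056
[[ 0.44325679 -0.22757436 -0.30061069]
 [ 0.44865683 -0.10988726 -0.30024717]
 [ 0.58565266 -0.031217   -0.29702664]
 [ 0.66984096  0.08810792 -0.29348732]
 [ 0.67166794  0.21931709 -0.29308895]]
```

```bash
python3 - <<'E'
from h import *
from scipy.spatial.transform import Rotation as R
im,d,K,W=load("wrist","0")
Rt=R.from_rotvec([-7.31063732e-01, -3.05491456e+00,  2.68465750e-03]).as_matrix(); p=np.array([0.2600718 , 0.5123059 , 0.23047538])
print(Rt.round(3)); C=-W[:3,:3].T@W[:3,3]
print("cam in tool",Rt.T@(C-p),"cam axes in tool (rows)\n",(W[:3,:3]@Rt).round(3))
from station import viewer
for n in ("top","side"):
  im,d,K,W=load(n,"0"); Rd,o=frames(.6375,.0455,np.radians(5.2)); 
  s={"top":((130,120),5),"side":((140,130),4)}[n]
  c=im[s[0][1]:s[0][1]+140,s[0][0]:s[0][0]+200]; c=cv2.resize(c,None,fx=4,fy=4,interpolation=2)
  def dr(L,col,closed=True):
    q=(proj(o+np.array(L)@Rd.T,K,W)-np.array(s[0])+.5)*4
    cv2.polylines(c,[q.astype(np.int32)],closed,col,1)
  t=np.linspace(0,6.28,40)
  dr(np.c_[.039*np.cos(t),.039*np.sin(t),0*t+.018],(0,0,255))
  z=.089
  dr([[-.018,-.08,z+.014],[.018,-.08,z+.014],[.018,.08,z+.014],[-.018,.08,z+.014]],(0,255,0))
  dr(np.c_[.029*np.cos(t),.029*np.sin(t),0*t+.062],(255,0,0))
  for q in (0,.15):
    th=.87-q; dr([[0,.085,z+.024],[0,.085+.102*np.cos(th),z+.024+.102*np.sin(th)]],(255,0,255),False)
  cv2.imwrite(f"pics/o_{n}.png",c)
E
```

```text
[[-0.892  0.453 -0.001]
 [ 0.453  0.892 -0.002]
 [ 0.    -0.002 -1.   ]]
cam in tool [ 0.07244742  0.00074044 -0.14313755] cam axes in tool (rows)
 [[-0.001  1.    -0.001]
 [-0.959 -0.001 -0.283]
 [-0.283  0.001  0.959]]
```

View pics/o_top.png

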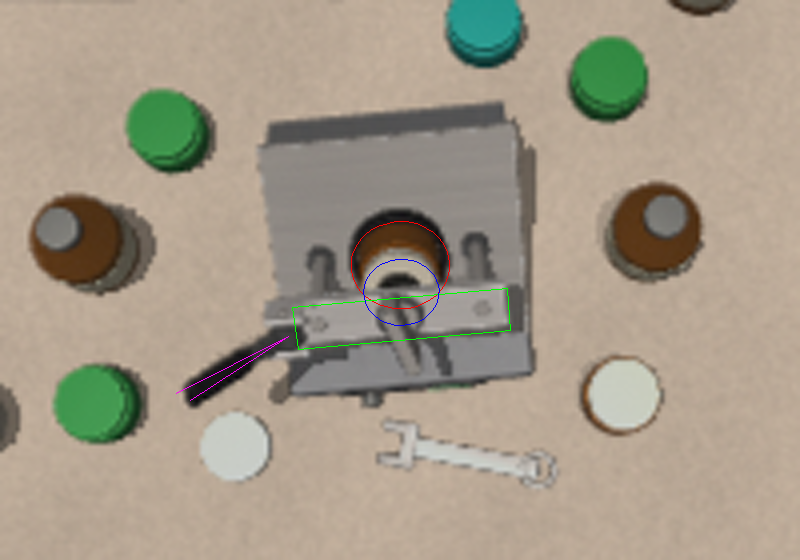

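View pics/o_side.png

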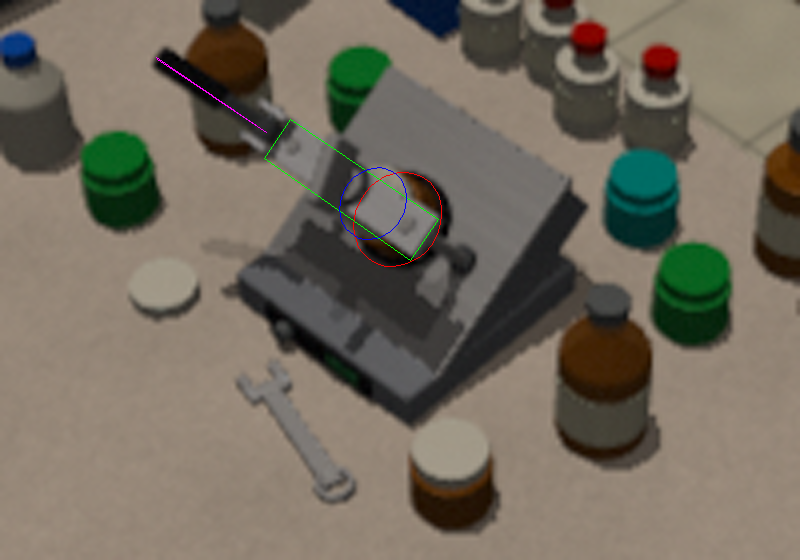

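```bash
cat > plan.py <<'E'
import sys,json,numpy as np
from scipy.spatial.transform import Rotation as R
def plan(wps, step=.038, tstep=.12, dec=4, show=True):
    """wps: list of (x,y,z,yaw_deg of tool x or None, [step])"""
    from station import status
    s=status.observe(); p=s["ee_pos"].copy(); Rt=R.from_rotvec(s["tool_rot"]).as_matrix()
    yaw=np.arctan2(Rt[1,0],Rt[0,0]); rows=[]
    for w in wps:
        q=np.array(w[:3],float); ty=yaw if w[3] is None else np.radians(w[3]); st=w[4] if len(w)>4 else step
        dyaw=(ty-yaw+np.pi)%(2*np.pi)-np.pi
        n=max(1,int(np.ceil(np.abs(q-p).max()*1.0/st)),int(np.ceil(np.linalg.norm(q-p)/st)),int(np.ceil(abs(dyaw)/tstep)))
        p0=p.copy();y0=yaw
        for i in range(n):
            tgt=p0+(q-p0)*(i+1)/n; d=tgt-p
            c,s_=np.cos(yaw),np.sin(yaw)
            # tool x=(c,s,0), y = z x x with z=(0,0,-1): y=(s,-c,0)
            sh=np.round([d@[c,s_,0],d@[s_,-c,0],-d[2]],dec); tu=round(-(y0+dyaw*(i+1)/n-yaw),3)
            rows.append([[float(a) for a in sh],float(tu)])
            p=p+sh[0]*np.array([c,s_,0])+sh[1]*np.array([s_,-c,0])-sh[2]*np.array([0,0,1]); yaw-=tu
    if show:
        print("start",s["ee_pos"] if isinstance(s,dict) else "", "rows",len(rows))
        for i in range(0,len(rows),5): print(json.dumps(rows[i:i+5]))
    return rows
E
python3 - <<'E'
from plan import *
plan([(.30,.45,.36,110),(.62,.09,.36,5.2),(.645,.045,.2,5.2)],dec=3)
E
```

```text
start [0.26013881 0.51235958 0.23068572] rows 28
[[[-0.009, -0.005, -0.018], 0.107], [[-0.01, -0.005, -0.019], 0.108], [[-0.01, -0.003, -0.018], 0.107], [[-0.01, -0.002, -0.019], 0.108], [[-0.011, -0.001, -0.018], 0.107]]
[[[-0.01, -0.0, -0.019], 0.107], [[-0.011, 0.001, -0.018], 0.108], [[-0.028, 0.011, -0.0], 0.114], [[-0.026, 0.014, -0.0], 0.115], [[-0.025, 0.018, -0.0], 0.114]]
[[[-0.023, 0.019, -0.0], 0.114], [[-0.02, 0.023, -0.0], 0.115], [[-0.018, 0.024, -0.0], 0.114], [[-0.014, 0.026, -0.0], 0.114], [[-0.012, 0.028, -0.0], 0.114]]
[[[-0.008, 0.029, -0.0], 0.115], [[-0.005, 0.03, -0.0], 0.114], [[-0.001, 0.03, -0.0], 0.114], [[0.002, 0.03, -0.0], 0.115], [[0.005, 0.03, -0.0], 0.114]]
[[[0.009, 0.028, -0.0], 0.114], [[0.011, 0.028, -0.0], 0.115], [[0.015, 0.026, -0.0], 0.114], [[0.004, 0.009, 0.032], -0.0], [[0.005, 0.01, 0.032], -0.0]]
[[[0.004, 0.009, 0.032], -0.0], [[0.004, 0.01, 0.032], -0.0], [[0.004, 0.009, 0.032], -0.0]]
```

Call:
servo_tool([
  [[-0.009,-0.005,-0.018],0.107],
  [[-0.01,-0.005,-0.019],0.108],
  [[-0.01,-0.003,-0.018],0.107],
  [[-0.01,-0.002,-0.019],0.108],
  [[-0.011,-0.001,-0.018],0.107],
], fingers=1)

```text
t: 0.57
ee_pos: [0.2893, 0.4676, 0.324]
tool_rot: [-1.523, -2.748, 0.001]
ft_force: [-0.2, 0.4, 0.2]
opening: 1.0
```

Call:
servo_tool([
  [[-0.01,0,-0.019],0.107],
  [[-0.011,0.001,-0.018],0.108],
  [[-0.028,0.011,0],0.114],
  [[-0.026,0.014,0],0.115],
  [[-0.025,0.018,0],0.114],
])

```text
t: 0.98
ee_pos: [0.3611, 0.3822, 0.3605]
tool_rot: [-2.22, -2.223, -0.001]
ft_force: [0.0, 0.1, -0.0]
opening: 0.999
```

Call:
servo_tool([
  [[-0.023,0.019,0],0.114],
  [[-0.02,0.023,0],0.115],
  [[-0.018,0.024,0],0.114],
  [[-0.014,0.026,0],0.114],
  [[-0.012,0.028,0],0.114],
])

```text
t: 1.4
ee_pos: [0.4606, 0.2689, 0.3601]
tool_rot: [-2.757, -1.506, 0.001]
ft_force: [-0.8, -0.2, 0.8]
opening: 0.996
```

Call:
servo_tool([
  [[-0.008,0.029,0],0.115],
  [[-0.005,0.03,0],0.114],
  [[-0.001,0.03,0],0.114],
  [[0.002,0.03,0],0.115],
  [[0.005,0.03,0],0.114],
])

```text
t: 1.82
ee_pos: [0.5613, 0.1563, 0.36]
tool_rot: [-3.07, -0.667, 0.001]
ft_force: [0.0, 0.9, -0.8]
opening: 1.001
```

Call:
servo_tool([
  [[0.009,0.028,0],0.114],
  [[0.011,0.028,0],0.115],
  [[0.015,0.026,0],0.114],
])

```text
t: 2.07
ee_pos: [0.6203, 0.089, 0.3599]
tool_rot: [-3.139, -0.133, 0.001]
ft_force: [1.1, 0.3, 0.2]
opening: 1.001
```

```bash
python3 - <<'E'
from h import *
from plan import plan
snap("wrist","1")
plan([(.645,.04,.2,5.2)],dec=3)
E
```

```text
start [0.62380613 0.08458915 0.35872334] rows 5
[[[0.004, 0.009, 0.032], -0.003], [[0.003, 0.009, 0.031], -0.003], [[0.004, 0.01, 0.032], -0.002], [[0.003, 0.009, 0.032], -0.003], [[0.003, 0.009, 0.032], -0.003]]
```

View pics/wrist1.png

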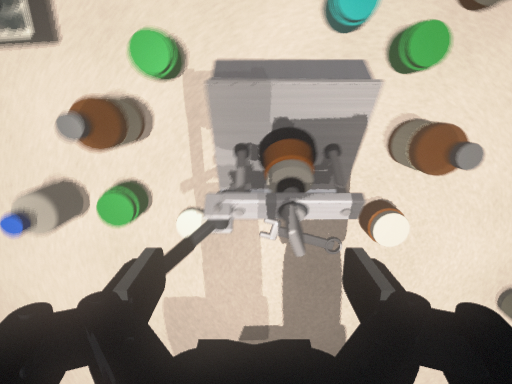

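Call:
servo_tool([
  [[0.004,0.009,0.032],0],
  [[0.003,0.009,0.031],0],
  [[0.004,0.01,0.032],0],
  [[0.003,0.009,0.032],0],
  [[0.003,0.009,0.032],0],
])

```text
t: 2.53
ee_pos: [0.6406, 0.0457, 0.1996]
tool_rot: [-3.138, -0.143, 0.001]
ft_force: [1.3, 0.7, -0.2]
opening: 0.999
```

Call:
servo_tool([
  [[0,0,0],0],
  [[0,0,0],0],
])

```text
t: 2.7
ee_pos: [0.6399, 0.046, 0.1998]
tool_rot: [-3.138, -0.142, 0.007]
ft_force: [0.8, 0.2, 0.3]
opening: 1.0
```

```bash
python3 - <<'E'
from h import *
from station import status
snap("wrist","2"); print(status.observe()["ee_pos"])
E
```

```text
[0.64116701 0.04647467 0.20218183]
```

View pics/wrist2.png

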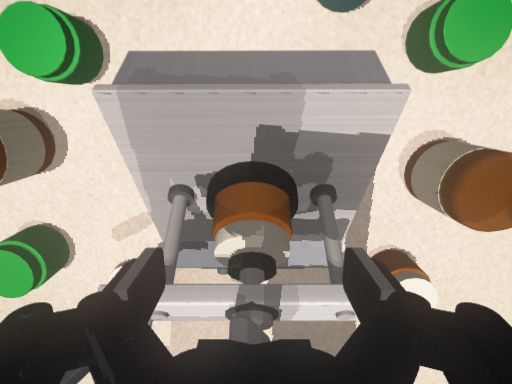

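```bash
python3 - <<'E'
import cv2
a=cv2.imread('pics/wrist2.png')[150:350,150:350]
cv2.imwrite('pics/c2.png',cv2.resize(a,None,fx=3,fy=3,interpolation=2))
b=cv2.imread('pics/wrist2.png')[225:300,205:300]
cv2.imwrite('pics/c2b.png',cv2.resize(b,None,fx=8,fy=8,interpolation=cv2.INTER_NEAREST))
E
```

```text
(no output)
```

View pics/c2.png

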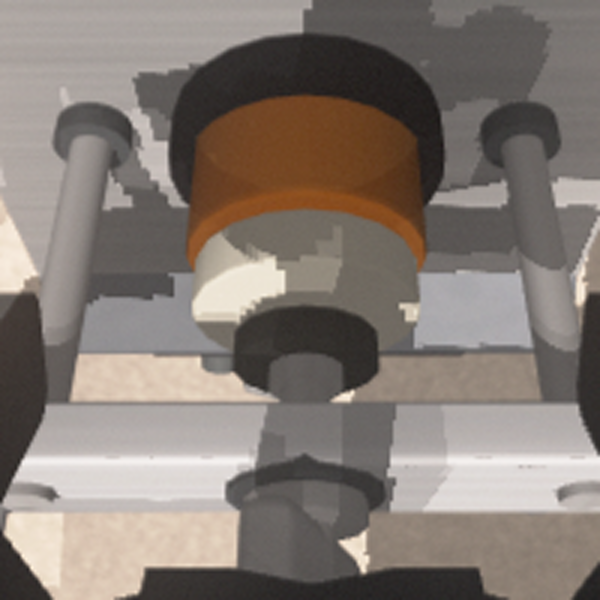

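View pics/c2b.png

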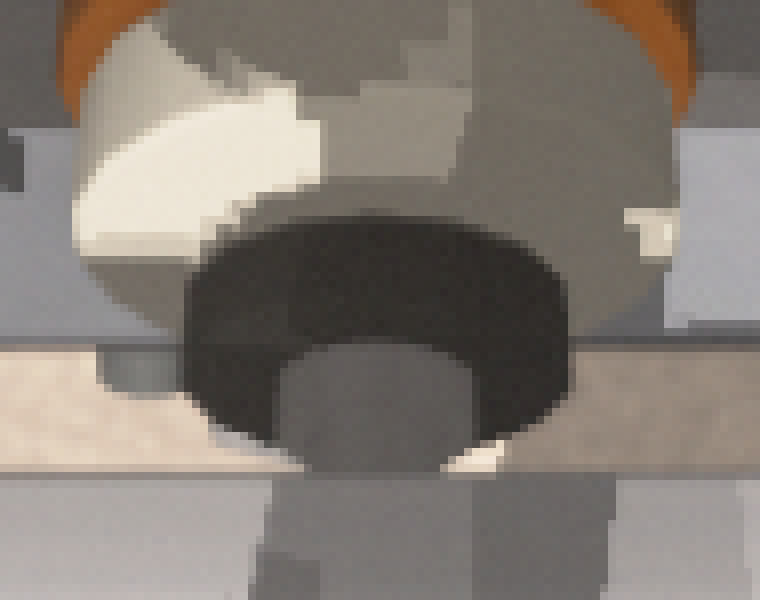

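```bash
python3 - <<'E'
from h import *
im,d,K,W=load("wrist","2"); P=cloud(d,K,W)
def plane(X):
    for _ in range(4):
        c=np.median(X,0) if _==0 else X.mean(0); n=np.linalg.svd(X-c)[2][2]; n*=np.sign(n[2]); e=(X-c)@n; X=X[abs(e)<2.5*e.std()+1e-5]
    return n,X.mean(0),e.std(),len(X)
Q=P[100:150,160:350].reshape(-1,3)
n,c,s,N=plane(Q); print("deck",n,c,s,N,"tilt",np.degrees(np.arccos(n[2])),"yaw",np.degrees(np.arctan2(-n[1],-n[0])))
yaw=np.arctan2(-n[1],-n[0])
y=np.cross(n,[np.cos(yaw),np.sin(yaw),0]); y/=np.linalg.norm(y); x=np.cross(y,n); R=np.c_[x,y,n]
L=(P-c)@R
np.set_printoptions(precision=4,suppress=True)
for r in (240,244,247,250,252,254,257,260,265,270,275): print(r,L[r,[215,220,225,232,240,251,262,272,280,286]][:,2].round(4))
print("bridge"); 
for r in range(282,318,3): print(r,L[r,[190,215,300,320]].round(4).tolist())
np.savez("pics/fit2.npz",R=R,c=c)
E
```

```text
deck [-0.57242623 -0.05257697  0.81826882] [0.69943443 0.05177774 0.12710629] 0.0004978235316309946 9302 tilt 35.08812991390618 yaw 5.247855236449506
240 [0.054  0.0585 0.0619 0.0624 0.0622 0.0625 0.0624 0.0617 0.0603 0.057 ]
244 [0.0578 0.0621 0.0619 0.0622 0.0618 0.0625 0.0622 0.0616 0.0621 0.0608]
247 [0.0607 0.0625 0.0623 0.0624 0.0623 0.0617 0.0619 0.0613 0.0619 0.0621]
250 [0.0622 0.062  0.0619 0.0621 0.0615 0.0626 0.0619 0.0616 0.0617 0.0616]
252 [0.062  0.0621 0.062  0.0625 0.0622 0.0684 0.0622 0.0621 0.0627 0.0624]
254 [0.0625 0.0622 0.062  0.0624 0.0687 0.0704 0.0695 0.062  0.0621 0.0624]
257 [0.0613 0.0621 0.0623 0.069  0.0714 0.0721 0.0718 0.0679 0.0615 0.063 ]
260 [0.014  0.0622 0.0628 0.0718 0.0738 0.0752 0.0739 0.0711 0.0617 0.0617]
265 [0.0177 0.017  0.0618 0.0753 0.0757 0.0754 0.0757 0.0749 0.0174 0.0176]
270 [0.0034 0.0161 0.0162 0.0754 0.0757 0.0779 0.0762 0.0758 0.004  0.0027]
275 [0.0075 0.0077 0.0073 0.0757 0.0797 0.0807 0.08   0.0758 0.0079 0.0081]
bridge
282 [[-0.2407, 0.0833, 0.0134], [-0.2408, 0.0511, 0.0135], [-0.2412, -0.0586, 0.0135], [-0.2404, -0.0842, 0
[... 564 characters left out ...]
-0.0409, 0.1006]]
300 [[-0.0534, 0.0404, 0.1027], [-0.0548, 0.025, 0.1022], [-0.0538, -0.0281, 0.1027], [-0.0552, -0.0408, 0.1022]]
303 [[-0.0557, 0.0406, 0.1038], [-0.0556, 0.025, 0.1038], [-0.0553, -0.0281, 0.104], [-0.0562, -0.0408, 0.1037]]
306 [[-0.0581, 0.0409, 0.1048], [-0.0586, 0.0252, 0.1047], [-0.0588, -0.0285, 0.1047], [-0.0589, -0.0411, 0.1047]]
309 [[-0.0649, 0.0421, 0.1045], [-0.0649, 0.0259, 0.1045], [-0.0656, -0.0293, 0.1044], [-0.0648, -0.0421, 0.1046]]
312 [[-0.07, 0.0429, 0.1048], [-0.0706, 0.0264, 0.1046], [-0.0716, -0.03, 0.1044], [-0.0708, -0.0431, 0.1047]]
315 [[-0.0778, 0.0442, 0.1044], [-0.0768, 0.0271, 0.1047], [-0.0774, -0.0307, 0.1046], [-0.0772, -0.0442, 0.1047]]
```

```bash
python3 - <<'E'
from h import *
from scipy.optimize import least_squares
np.set_printoptions(precision=4,suppress=True)
f=np.load("pics/fit2.npz");R,c=f["R"],f["c"]
im,d,K,W=load("wrist","2"); L=(cloud(d,K,W)-c)@R
A=L[230:290,205:300].reshape(-1,3)
cap=A[(abs(A[:,2]-.062)<.0012)]; pt=A[(abs(A[:,2]-.0757)<.0012)]
print("cap",np.median(cap[:,2]),len(cap),"padtop",np.median(pt[:,2]),len(pt))
B=A[(A[:,2]>.0695)&(A[:,2]<.0745)&(abs(A[:,0]+.072)<.03)]
s=least_squares(lambda p:np.hypot(B[:,0]-p[0],B[:,1]-p[1])-.018,[-.0725,0],loss="soft_l1",f_scale=.0005); print("pad centre",s.x,s.cost)
# jar body
A=L[180:250,200:305].reshape(-1,3); B=A[(A[:,2]>.025)&(A[:,2]<.042)&(np.hypot(A[:,0]+.0725,A[:,1])<.04)]
s2=least_squares(lambda p:np.hypot(B[:,0]-p[0],B[:,1]-p[1])-.032,[-.0725,0],loss="soft_l1",f_scale=.0005); print("jar centre",s2.x,len(B))
o=c+R@[-.0725,s.x[1],0]; print("origin",o)
np.savez("pics/fit2.npz",R=R,c=c,o=o)
# wrist1 blade
im,d,K,W=load("wrist","1"); Lw=(cloud(d,K,W)-o)@R
z=Lw[...,2]; A=Lw[190:260,270:320].reshape(-1,3)
print("bridge top in w1",np.median(Lw[200:210,[235,240,330,335],2]))
M=A[(A[:,2]>.12)&(A[:,2]<.19)&(np.hypot(A[:,0],A[:,1])<.04)]; print(len(M)); print(np.percentile(M,[1,50,99],axis=0))
for r in range(194,262,3):
    print(r,[tuple((Lw[r,cc]*1000).round(0).astype(int)) for cc in range(280,309,4)])
E
```

```text
cap 0.06204381758786172 1441 padtop 0.07577129490586063 568
pad centre [-0.0732  0.0024] 2.6752877195252665e-05
jar centre [-0.0732  0.0024] 1371
origin [0.6401 0.0487 0.0854]
bridge top in w1 0.10425127538929868
666
[[-0.0214 -0.0118  0.1203]
 [ 0.0197  0.0029  0.1441]
 [ 0.028   0.0127  0.1509]]
194 [(np.int64(18), np.int64(13), np.int64(93)), (np.int64(18), np.int64(9), np.int64(93)), (np.int64(18), np.int64(4), np.int64(93)), (np.int64(19), np.int64(0), np.int64(94)), (np.int64(18), np.int64(-5), np.int64(93)), (np.int64(19), np.int64(-9), np.int64(94)), (np.int64(17), np.int64(-14), np.int64(93)), (np.int64(18), np.int64(-19), np.int64(93))]
197 [(np.int64(17), np.int64(13), np.int64(97)), (np.int64(18), np.int64(9), np.int64(97)), (np.int64(19), np.int64(5), np.int64(98)), (np.int64(17), np.int64(0), np.int64(97)), (np.int64(18), np.int64(-5), np.int64(98)), (np.int64(19), np.int64(-9), np.int64(98)), (np.int64(18), np.int64(-13), np.int64(98)), (np.int64(19), np.int64(-18), np.int64(98))]
200 [(np.int64(18), np.int64(14), np.int64(102)), (np.int64(17), np.int64(9), np.int64(10
[... 6961 characters left out ...]
64(-220), np.int64(-11), np.int64(50)), (np.int64(-220), np.int64(-19), np.int64(50)), (np.int64(-221), np.int64(-26), np.int64(50)), (np.int64(-221), np.int64(-33), np.int64(50)), (np.int64(286), np.int64(42), np.int64(309)), (np.int64(-220), np.int64(-48), np.int64(50)), (np.int64(-221), np.int64(-56), np.int64(50))]
260 [(np.int64(-225), np.int64(-4), np.int64(54)), (np.int64(-226), np.int64(-11), np.int64(53)), (np.int64(-226), np.int64(-19), np.int64(53)), (np.int64(-225), np.int64(-26), np.int64(54)), (np.int64(-225), np.int64(-34), np.int64(54)), (np.int64(-225), np.int64(-41), np.int64(54)), (np.int64(-225), np.int64(-48), np.int64(54)), (np.int64(-225), np.int64(-56), np.int64(54))]
```

```bash
cat > push.py <<'E'
from h import *
f=np.load("pics/fit2.npz");R,o=f["R"],f["o"]
# blade sample points: surface of +y face
u=np.linspace(-.028,.028,57); zz=np.linspace(.1125,.1505,39)
def contact(phi,tx,tz=.125,hx=.011,hy=.0145):
    # tool aligned to deck yaw; TCP deck (tx,ty,tz); solve ty where finger -y face (at ty-hy) touches blade
    U,Z=np.meshgrid(u,zz); best=-9
    for v in (.006,-.006):
        X=U*np.cos(phi)-v*np.sin(phi); Y=U*np.sin(phi)+v*np.cos(phi)
        # world-aligned (mixer frame) relative to TCP
        a=np.radians(35); dx=(X-tx)*np.cos(a)-(Z-tz)*np.sin(a); dz=(X-tx)*np.sin(a)+(Z-tz)*np.cos(a)
        k=(abs(dx)<=hx)&(dz>=0)
        if k.any():
            yy=np.where(k,Y,-9); i=np.unravel_index(yy.argmax(),yy.shape)
            if yy[i]>best: best=yy[i]; cp=(X[i],Y[i],Z[i],U[i])
    return best+hy,cp
if __name__=="__main__":
    np.set_printoptions(precision=4,suppress=True)
    for tx in (.005,.01,.015):
        for phi in (.3,.1,-.1,-.3,-.5,-.63,-.75):
            ty,cp=contact(phi,tx); print(tx,phi,round(ty,4),np.round(cp,4),"world",o+R@[tx,ty,.125])
    # blade angle from w1
    im,d,K,W=load("wrist","1"); Lw=(cloud(d,K,W)-o)@R
    A=Lw.reshape(-1,3); T=A[(A[:,2]>.1485)&(A[:,2]<.153)&(np.hypot(A[:,0],A[:,1])<.032)]
    T2=T[:,:2]-T[:,:2].mean(0); print(len(T),T.mean(0)); v=np.linalg.svd(T2)[2][0]; print("phi",np.arctan(v[1]/v[0])); b=cv2.minAreaRect((T[:,:2]*1000).astype(np.float32)); print(b)
    from plan import plan
E
python3 push.py
```

```text
0.005 0.3 0.0285 [0.025  0.014  0.1345 0.028 ] world [0.5701 0.0709 0.1906]
0.005 0.1 0.0233 [0.0273 0.0088 0.1385 0.028 ] world [0.5705 0.0657 0.1906]
0.005 -0.1 0.0209 [-0.0034  0.0064  0.1315 -0.004 ] world [0.5708 0.0633 0.1906]
0.005 -0.3 0.0217 [-0.003   0.0072  0.1315 -0.005 ] world [0.5707 0.0642 0.1906]
0.005 -0.5 0.0231 [-0.0033  0.0086  0.1315 -0.007 ] world [0.5705 0.0656 0.1906]
0.005 -0.63 0.0247 [-0.0037  0.0102  0.1315 -0.009 ] world [0.5704 0.0671 0.1906]
0.005 -0.75 0.0257 [-0.0032  0.0112  0.1315 -0.01  ] world [0.5703 0.0681 0.1906]
0.01 0.3 0.0285 [0.025  0.014  0.1275 0.028 ] world [0.5741 0.0713 0.1935]
0.01 0.1 0.0233 [0.0273 0.0088 0.1305 0.028 ] world [0.5746 0.0661 0.1935]
0.01 -0.1 0.0204 [0.0016 0.0059 0.1315 0.001 ] world [0.5749 0.0632 0.1935]
0.01 -0.3 0.0202 [0.0018 0.0057 0.1315 0.    ] world [0.5749 0.0631 0.1935]
0.01 -0.5 0.0202 [ 0.002   0.0057  0.1315 -0.001 ] world [0.5749 0.0631 0.1935]
0.01 -0.63 0.0205 [ 0.0019  0.006   0.1315 -0.002 ] world [0.5749 0.0634 0.1935]
0.01 -0.75 0.0216 [ 0.0012  0.0071  0.1315 -0.004 ] world [0.5748 0.0644 0.1935]
0.015 0.3 0.0285 [0.025  0.014  0.1205 0.028 ] world [0.5782 0.0717 0.1963]
0.015 0.1 0.0233 [0.0273 0.0088 0.1235 0.028 ] world [0.5787 0.0665 0.1963]
0.015 -0.1 0.0199 [0.0066 0.0054 0.1315 0.006 ] world [0.579  0.0631 0.1963]
0.015 -0.3 0.0188 [0.0065 0.0043 0.1315 0.005 ] world [0.5791 0.062  0.1963]
0.015 -0.5 0.0178 [0.0064 0.0033 0.1315 0.004 ] world [0.5792 0.0611 0.1963]
0.015 -0.63 0.017 [0.0068 0.0025 0.1315 0.004 ] world [0.5793 0.0602 0.1963]
0.015 -0.75 0.0168 [0.0063 0.0023 0.1315 0.003 ] world [0.5793 0.0601 0.1963]
235 [0.0035 0.0008 0.1499]
phi 0.30004072065407617
((1.2519187927246094, 0.33336353302001953), (52.235618591308594, 10.239911079406738), 16.96736717224121)
```

```bash
python3 - <<'E'
from push import *
from plan import plan
np.set_printoptions(precision=4,suppress=True)
for phi,tx in ((.3,.028),(.1,.027),(-.1,.026),(-.3,.025),(-.5,.023),(-.63,.021),(-.75,.020)):
    ty,cp=contact(phi,tx); print(tx,phi,round(ty,4),np.round(cp,4),"world",o+R@[tx,ty,.125])
w=o+R@[.028,.045,.125]; print(w)
plan([(.645,.055,.27,5.2),(w[0],w[1],.27,5.2),(w[0],w[1],w[2],5.2)],dec=3)
E
```

```text
0.028 0.3 0.0285 [0.025  0.014  0.1275 0.028 ] world [0.5888 0.0726 0.2038]
0.027 0.1 0.0233 [0.0273 0.0088 0.1255 0.028 ] world [0.5885 0.0674 0.2032]
0.026 -0.1 0.0188 [0.0175 0.0043 0.1315 0.017 ] world [0.5881 0.0628 0.2027]
0.025 -0.3 0.0155 [0.0171 0.001  0.1315 0.016 ] world [0.5875 0.0595 0.2021]
0.023 -0.5 0.0135 [ 0.0143 -0.001   0.1315  0.013 ] world [0.5861 0.0574 0.2009]
0.021 -0.63 0.0129 [ 0.0124 -0.0016  0.1315  0.011 ] world [0.5845 0.0566 0.1998]
0.02 -0.75 0.0121 [ 0.0114 -0.0024  0.1315  0.01  ] world [0.5838 0.0557 0.1992]
[0.5873 0.0891 0.2038]
start [0.6412 0.0465 0.2022] rows 6
[[[0.002, -0.004, -0.034], 0.0], [[0.003, -0.004, -0.034], 0.0], [[-0.027, -0.02, 0.0], 0.0], [[-0.028, -0.019, 0.0], 0.0], [[0.0, -0.0, 0.033], 0.0]]
[[[0.0, -0.0, 0.033], 0.0]]
```

Call:
servo_tool([
  [[0.002,-0.004,-0.034],0],
  [[0.003,-0.004,-0.034],0],
  [[0,0,0],0],
  [[0,0,0],0],
  [[0,0,0],0],
], fingers=-1)

```text
t: 3.17
ee_pos: [0.6453, 0.0552, 0.2715]
tool_rot: [-3.138, -0.144, -0.006]
ft_force: [-1.0, -0.3, 0.3]
opening: 0.299
```

Call:
servo_tool([
  [[-0.027,-0.02,0],0],
  [[-0.028,-0.019,0],0],
  [[0,0,0.033],0],
  [[0,0,0.033],0],
  [[0,0,0],0],
])

```text
t: 3.58
ee_pos: [0.5819, 0.0883, 0.1971]
tool_rot: [3.137, 0.144, -0.021]
ft_force: [-0.8, -0.0, -1.1]
opening: 0.001
```

```bash
python3 - <<'E'
from h import *
from station import status
snap("wrist","3"); print(status.observe()["ee_pos"],status.observe()["opening"])
E
```

```text
[0.58397205 0.08830437 0.20014148] -0.0002046679436654477
```

View pics/wrist3.png

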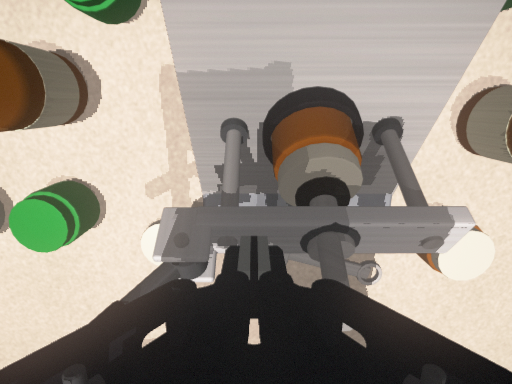

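```bash
cat > meas.py <<'E'
from h import *
import sys
np.set_printoptions(precision=4,suppress=True)
f=np.load("pics/fit2.npz");R0,o0=f["R"],f["o"]
def meas(tag,verbose=True):
    im,d,K,W=load("wrist",tag); L=(cloud(d,K,W)-o0)@R0
    A=L[:260].reshape(-1,3)
    rr=np.hypot(A[:,0],A[:,1])
    def med(m): 
        return (np.median(A[m,2]),m.sum())
    # deck reference near
    ring=(A[:,0]>.05)&(A[:,0]<.1)&(abs(A[:,1])<.09)&(abs(A[:,2])<.006)
    a=np.c_[A[ring][:,:2],np.ones(ring.sum())]; co=np.linalg.lstsq(a,A[ring][:,2],rcond=None)[0]
    cap=(rr<.027)&(abs(A[:,2]-.062)<.004)&(rr>.019); c=np.median(A[cap,2])
    cc=c if np.isfinite(c) else .062
    pt=(rr<.0165)&(rr>.009)&(A[:,2]>cc+.0055)&(A[:,2]<cc+.0165)&(A[:,0]>-.015)
    h,e=np.histogram(A[pt,2],np.arange(cc+.005,cc+.017,.0003)); i=h.argmax()
    pz=np.median(A[pt][abs(A[pt][:,2]-e[i]-.00015)<.0008,2])
    br=(abs(A[:,0])<.015)&(abs(A[:,1])>.03)&(abs(A[:,1])<.075)&(abs(A[:,2]-.1046)<.004)
    print("deck",co,"cap",c,cap.sum(),"padtop",pz,h.max(),"gap mm",(pz-c-.008)*1000,"bridge",np.median(A[br,2]),"bridge-cap",np.median(A[br,2])-c)
    return L,im
if __name__=="__main__":
    for t in sys.argv[1:]: meas(t)
E
python3 meas.py 2 3; python3 - <<'E'
from meas import *
im,d,K,W=load("wrist","3"); L=(cloud(d,K,W)-o0)@R0
for r in (240,250,258,266): print(r,[tuple((L[r,c]*1000).round().astype(int).tolist()) for c in (226,232,240,250,260,270,280,290)])
for r in (262,268,275): print(r,[tuple((L[r,c]*1000).round().astype(int).tolist()) for c in range(312,350,5)])
E
```

```text
deck [-0.0226 -0.      0.0015] cap 0.06209218169261919 654 padtop 0.07177911021243975 3 gap mm 1.6869285198205657 bridge nan bridge-cap nan
deck [-0.0006  0.0003  0.0001] cap 0.06209804086392358 1145 padtop 0.07586935239822584 156 gap mm 5.771311534302264 bridge 0.10463977934171052 bridge-cap 0.042541738477786945
240 [(5, 62, 107), (4, 58, 107), (34, 52, 124), (34, 47, 124), (34, 43, 124), (0, 36, 104), (1, 30, 105), (0, 24, 105)]
250 [(33, 59, 129), (33, 56, 129), (41, 52, 133), (41, 47, 133), (42, 43, 133), (32, 38, 128), (33, 33, 129), (-12, 22, 105)]
258 [(38, 58, 135), (37, 55, 135), (45, 51, 139), (44, 47, 138), (44, 43, 138), (37, 38, 135), (37, 34, 135), (-178, 1, 29)]
266 [(41, 57, 141), (41, 55, 141), (49, 51, 144), (48, 47, 144), (49, 43, 144), (43, 39, 141), (42, 34, 141), (-195, 0, 32)]
262 [(-181, -26, 33), (-182, -32, 32), (24, 12, 131), (26, 10, 131), (27, 8, 132), (28, 6, 132), (26, 3, 131), (-182, -69, 32)]
268 [(-196, -28, 34), (-195, -34, 34), (23, 12, 133), (25, 10, 134), (26, 8, 135), (27, 6, 135), (26, 3, 135), (-188, -70, 37)]
275 [(-205, -29, 39), (-204, -35, 39), (22, 12, 136), (25, 11, 138), (27, 9, 138), (25, 6, 138), (26, 4, 138), (-205, -73, 39)]
  return _methods._mean(a, axis=axis, dtype=dtype,
  ret = ret.dtype.type(ret / rcount)
```

Call:
servo_tool([
  [[0,0.007,0],0],
  [[0,0.007,0],0],
  [[0,0.004,0],0],
  [[0,0.003,0],0],
  [[0,0.003,0],0],
])

```text
t: 4.05
ee_pos: [0.5896, 0.0637, 0.2044]
tool_rot: [-3.138, -0.141, -0.003]
ft_force: [0.8, 0.2, -0.5]
opening: -0.0
```

```bash
python3 - <<'E'
from meas import *
from station import status
snap("wrist","4"); s=status.observe();print(R0.T@(s["ee_pos"]-o0),s["ft_force"]); meas("4")
E
```

```text
[0.0281 0.0194 0.1254] [-0.4885 -0.2608  0.1738]
deck [-0.0158  0.0002  0.0011] cap 0.0620962283341564 1066 padtop 0.07585726530511178 136 gap mm 5.7610369709553755 bridge 0.10464565120794164 bridge-cap 0.04254942287378524
```

View pics/wrist4.png

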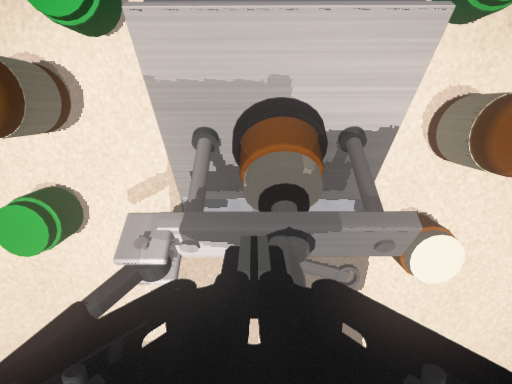

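Call:
servo_tool([
  [[0,-0.008,0],0],
  [[0,0,0],0],
  [[-0.008,0,0.004],0],
  [[0,0.004,0],0],
  [[0,0,0],0],
])

```text
t: 4.52
ee_pos: [0.5795, 0.0689, 0.1989]
tool_rot: [-3.136, -0.142, 0.004]
ft_force: [-2.3, 3.9, -1.6]
opening: 0.0
```

Call:
servo_tool([
  [[0,0.003,0],0],
  [[0,0.003,0],0],
  [[0,0.002,0],0],
  [[0,0,0],0],
])

```text
t: 4.85
ee_pos: [0.5821, 0.0619, 0.2003]
tool_rot: [-3.134, -0.142, -0.003]
ft_force: [-1.0, 6.8, 3.0]
opening: 0.002
```

```bash
python3 - <<'E'
from meas import *
from station import status
snap("wrist","5"); s=status.observe();print(R0.T@(s["ee_pos"]-o0),s["ft_force"],s["torque"]); L,im=meas("5")
for r in (250,258,266): print(r,[tuple((L[r,c]*1000).round().astype(int).tolist()) for c in range(222,320,6)])
E
```

```text
[0.0197 0.0185 0.1266] [-1.1992  7.0655  3.969 ] [ 1.0784  0.1678 -0.0354]
deck [-0.0006  0.      0.0001] cap 0.06207922146811749 1179 padtop 0.07418321736154676 146 gap mm 4.103995893429267 bridge 0.10463118660611534 bridge-cap 0.042551965137997846
250 [(-175, 60, 19), (33, 31, 133), (32, 29, 132), (41, 25, 137), (41, 23, 137), (39, 20, 136), (40, 17, 136), (41, 15, 137), (33, 12, 133), (32, 9, 132), (33, 6, 133), (27, 2, 130), (28, 0, 130), (26, -4, 129), (-4, -12, 113), (-175, -52, 19), (-176, -60, 19)]
258 [(-185, 60, 25), (37, 31, 139), (37, 28, 139), (161, 19, 202), (45, 22, 143), (45, 20, 143), (44, 17, 143), (45, 15, 143), (37, 12, 139), (37, 9, 139), (37, 7, 139), (27, 3, 134), (28, 0, 134), (27, -3, 134), (-177, -44, 29), (-179, -51, 28), (-182, -59, 27)]
266 [(40, 33, 144), (41, 30, 145), (41, 28, 145), (51, 25, 149), (48, 22, 148), (49, 20, 149), (48, 17, 148), (49, 15, 148), (41, 12, 145), (41, 10, 145), (42, 7, 145), (28, 3, 138), (28, 0, 138), (27, -3, 138), (-185, -44, 36), (-187, -52, 35), (-187, -59, 35)]
```

View pics/wrist5.png

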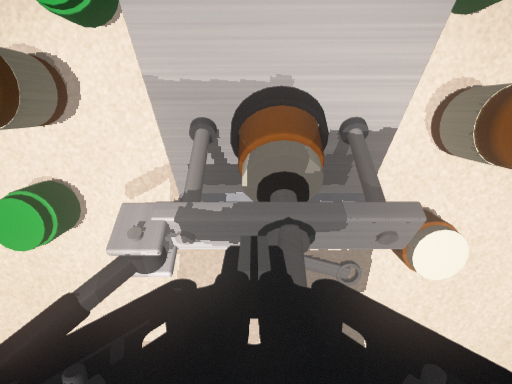

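Call:
servo_tool([
  [[0,0.003,0],0],
  [[0,0.002,0],0],
  [[0,0.002,0],0],
  [[0,0,0],0],
])

```text
t: 5.23
ee_pos: [0.5834, 0.0554, 0.2007]
tool_rot: [-3.133, -0.142, -0.006]
ft_force: [-0.4, 8.7, 3.4]
opening: -0.0
```

```bash
cat > m.py <<'E'
from meas import *
from station import status
t=sys.argv[1]
snap("wrist",t); s=status.observe();print(s["t"],R0.T@(s["ee_pos"]-o0),s["ft_force"],s["torque"]); L,im=meas(t)
r=258; print([tuple((L[r,c]*1000).round().astype(int).tolist()) for c in range(270,330,4)])
E
python3 m.py 6
```

```text
5.2833 [0.0205 0.0118 0.1265] [-0.7495  7.4548  3.4919] [ 1.2213  0.0143 -0.0361]
deck [0.0002 0.     0.    ] cap 0.06209348573024462 1177 padtop 0.07264617619330299 162 gap mm 2.5526904630583727 bridge 0.10463174581718318 bridge-cap 0.04253826008693856
[(38, 5, 139), (39, 4, 139), (38, 2, 139), (38, 0, 139), (26, -3, 133), (28, -5, 134), (27, -7, 133), (26, -9, 133), (-177, -46, 28), (-177, -50, 28), (-180, -56, 27), (-183, -61, 25), (-185, -67, 24), (-182, -71, 25), (-184, -77, 25)]
```

Call:
servo_tool([
  [[0,0.003,0],0],
  [[0,0.003,0],0],
  [[0,0.002,0],0],
  [[0,0,0],0],
])

```text
t: 5.62
ee_pos: [0.5835, 0.0476, 0.2002]
tool_rot: [-3.133, -0.141, -0.004]
ft_force: [-0.4, 8.7, 1.2]
opening: 0.002
```

```bash
python3 m.py 7
```

```text
5.6667 [0.0197 0.004  0.1263] [-0.818   8.6179  2.4755] [ 1.4088  0.0576 -0.0619]
deck [-0.0002  0.0001  0.    ] cap 0.06206135903570789 1208 padtop 0.07064947348232037 170 gap mm 0.5881144466124768 bridge 0.10461655628551042 bridge-cap 0.04255519724980253
[(38, -2, 139), (36, -4, 138), (37, -6, 139), (37, -8, 139), (25, -11, 133), (24, -13, 132), (23, -15, 132), (22, -17, 131), (-179, -53, 28), (-183, -59, 26), (-183, -64, 26), (-183, -69, 26), (-184, -74, 25), (-185, -79, 25), (-183, -84, 26)]
```

View pics/wrist7.png

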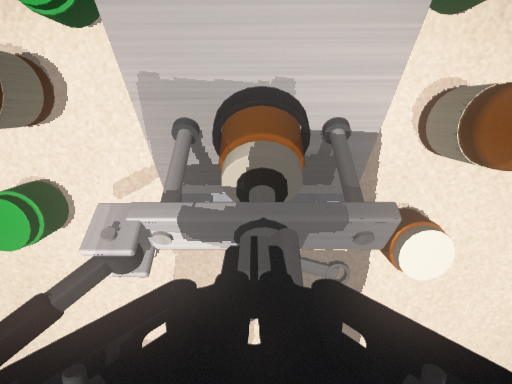

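Call:
servo_tool([
  [[0,0.002,0],0],
  [[0,0,0],0],
  [[0,0,0],0],
])

```text
t: 5.92
ee_pos: [0.5834, 0.0459, 0.1999]
tool_rot: [-3.132, -0.142, -0.002]
ft_force: [-2.0, 9.3, 1.1]
opening: -0.004
```

```bash
python3 m.py 8;python3 m.py 8b
```

```text
5.9667 [0.0194 0.0024 0.1263] [-1.151   9.3812  0.96  ] [ 1.5202  0.199  -0.0148]
deck [-0.0011  0.0001  0.0001] cap 0.062069899447286796 1227 padtop 0.07019631724499466 169 gap mm 0.12641779770786177 bridge 0.10463681858008303 bridge-cap 0.042566919132796234
[(37, -4, 139), (37, -6, 139), (37, -8, 139), (37, -10, 139), (24, -13, 132), (23, -15, 132), (22, -17, 131), (20, -19, 130), (-180, -55, 28), (-183, -60, 26), (-185, -66, 25), (-185, -71, 25), (-184, -76, 26), (-185, -81, 25), (-184, -86, 25)]
6.0167 [0.0194 0.0024 0.1263] [-0.4964  9.1437  1.7643] [ 1.4153  0.1719 -0.0481]
deck [-0.0008  0.0001  0.0001] cap 0.06205776831756839 1219 padtop 0.0703509047031892 146 gap mm 0.2931363856208055 bridge 0.10463300520788155 bridge-cap 0.04257523689031316
[(37, -4, 139), (37, -6, 139), (36, -8, 139), (36, -10, 138), (25, -13, 133), (24, -15, 132), (22, -17, 131), (19, -19, 130), (-179, -55, 28), (-183, -60, 26), (-185, -66, 25), (-186, -71, 25), (-186, -76, 25), (-184, -81, 26), (-184, -86, 25)]
```

Call:
servo_tool([
  [[0,0.0008,0],0],
  [[0,0,0],0],
  [[0,0,0],0],
])

```text
t: 6.27
ee_pos: [0.5833, 0.0453, 0.1998]
tool_rot: [-3.132, -0.142, -0.002]
ft_force: [-0.9, 9.6, 0.8]
opening: 0.0
```

```bash
for i in a b c; do python3 m.py 9$i | sed -n 2p; done
```

```text
deck [-0.0007  0.0001  0.0001] cap 0.06210862970745288 1225 padtop 0.0702509146356141 167 gap mm 0.14228492816122096 bridge 0.104626227038774 bridge-cap 0.04251759733132112
deck [-0.0014  0.0001  0.0001] cap 0.062122348684225386 1226 padtop 0.07023326278068509 162 gap mm 0.11091409645970496 bridge 0.10463024461942624 bridge-cap 0.04250789593520086
deck [-0.0001  0.0001  0.    ] cap 0.06207775417243258 1216 padtop 0.07021380075868772 165 gap mm 0.1360465862551355 bridge 0.10461450134538326 bridge-cap 0.04253674717295068
```

```bash
python3 - <<'E'
from meas import *
from scipy.optimize import least_squares
for t in ["3","5","6","7","8b","9a","9b","9c"]:
    im,d,K,W=load("wrist",t); L=(cloud(d,K,W)-o0)@R0
    A=L[235:285].reshape(-1,3)
    r=np.hypot(A[:,0],A[:,1]); m=(r>.022)&(r<.0295)&(A[:,2]>.116)&(A[:,2]<.149)&(A[:,0]>.0); B=A[m,:2]
    # end face: B.e(phi)=.028
    f=lambda p:B@[np.cos(p[0]),np.sin(p[0])]-.028-p[1]
    s=least_squares(f,[.3 if t=="3" else -.4,0],loss="soft_l1",f_scale=.0005)
    e=f(s.x);g=abs(e)<.0012
    C=B[g];w=C@[-np.sin(s.x[0]),np.cos(s.x[0])]
    print(t,len(B),s.x,g.sum(),np.percentile(w,[2,98]))
E
```

```text
3 1122 [ 0.2543 -0.0009] 860 [-0.0039  0.0059]
5 966 [-0.0563 -0.0007] 794 [-0.0028  0.0064]
6 874 [-0.1826 -0.0007] 751 [-0.006   0.0032]
7 809 [-0.4447 -0.0008] 675 [-0.0077  0.0017]
8b 778 [-0.4737 -0.0009] 647 [-0.0087  0.0006]
9a 760 [-0.5065 -0.0009] 629 [-0.0084  0.0011]
9b 758 [-0.4808 -0.001 ] 613 [-0.0091  0.0002]
9c 760 [-0.4964 -0.0009] 629 [-0.0087  0.0008]
```

Call:
servo_tool([
  [[0,0.0006,0],0],
  [[0,0,0],0],
  [[0,0,0],0],
])

```text
t: 6.67
ee_pos: [0.5834, 0.0449, 0.1998]
tool_rot: [-3.132, -0.142, -0.002]
ft_force: [-0.8, 10.0, 1.1]
opening: -0.003
```

```bash
for i in d e f; do python3 m.py 9$i | sed -n 1,2p; done
```

```text
6.7167 [0.0192 0.0014 0.1263] [-0.9441 10.6357  0.8156] [ 1.7055  0.1739 -0.0688]
deck [-0.0003 -0.      0.    ] cap 0.062078041259593375 1209 padtop 0.07021608707470361 158 gap mm 0.13804581511023956 bridge 0.10462881646184372 bridge-cap 0.04255077520225034
6.7667 [0.0192 0.0014 0.1263] [-1.2239 10.4951  1.5892] [ 1.7225  0.1772 -0.0522]
deck [0.0003 0.0001 0.    ] cap 0.06209904070971168 1205 padtop 0.07023342472404191 148 gap mm 0.13438401433023273 bridge 0.10462300303882853 bridge-cap 0.04252396232911685
6.8167 [0.0192 0.0014 0.1263] [-0.2409  9.7323  1.2519] [ 1.6562  0.1881 -0.0857]
deck [-0.0006  0.0001  0.0001] cap 0.062097045401842896 1220 padtop 0.07023997738274637 168 gap mm 0.14293198090347542 bridge 0.10464308802327932 bridge-cap 0.04254604262143642
```

Call:
servo_tool([
  [[0,-0.008,0],0],
  [[0,-0.014,0],0],
  [[0,0,-0.03],0],
  [[0,0,-0.04],0],
  [[0,0,-0.04],0],
])

```text
t: 7.23
ee_pos: [0.5805, 0.0639, 0.3097]
tool_rot: [3.137, 0.144, -0.004]
ft_force: [0.9, 0.1, 0.6]
opening: -0.004
```

Call:
servo_tool([
  [[0.03,-0.02,0],0],
  [[0.03,-0.02,0],0],
  [[0,0,0],0],
  [[0,0,0],0],
])

```text
t: 7.57
ee_pos: [0.6379, 0.1099, 0.308]
tool_rot: [3.137, 0.145, -0.002]
ft_force: [-0.7, 0.0, -0.4]
opening: -0.001
```

```bash
python3 m.py 10
```

```text
7.6167 [0.1301 0.0604 0.181 ] [-0.6992  0.7587  0.2013] [-0.0119  0.0406 -0.0044]
deck [-0.0224 -0.0001  0.0015] cap 0.06201729563805754 424 padtop 0.06996064353994971 62 gap mm -0.05665209810782473 bridge 0.10453945857011021 bridge-cap 0.04252216293205267
[(148, 55, 193), (149, 53, 193), (148, 51, 192), (148, 49, 192), (-177, 9, 28), (-178, 3, 27), (-177, -4, 27), (-176, -10, 28), (-176, -17, 28), (-2, 10, 116), (2, 7, 118), (4, 3, 120), (8, 0, 122), (12, -2, 124), (15, -5, 125)]
```

View pics/wrist10.png

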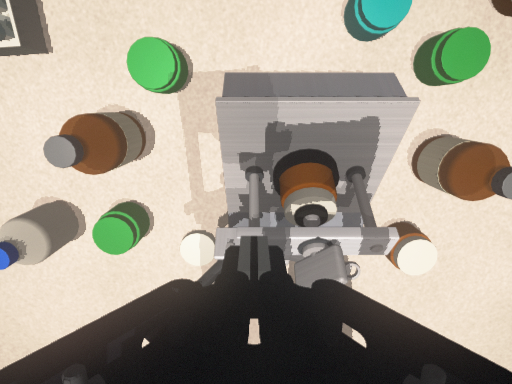

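```bash
python3 - <<'E'
from meas import *
for t in ("1","10"):
    im,d,K,W=load("wrist",t); L=(cloud(d,K,W)-o0)@R0; A=L.reshape(-1,3)
    T=A[(A[:,2]>.1485)&(A[:,2]<.153)&(np.hypot(A[:,0],A[:,1])<.032)]; 
    if len(T)>20: print(t,len(T),cv2.minAreaRect((T[:,:2]*1000).astype(np.float32)))
for n,t in (("wrist","1"),("top","0"),("side","0")):
    im,d,K,W=load(n,t); A=((cloud(d,K,W)-o0)@R0).reshape(-1,3)
    B=A[(abs(A[:,0])<.012)&(A[:,1]>.11)&(A[:,1]<.2)&(A[:,2]>.115)&(A[:,2]<.22)]
    print(n,len(B))
    if len(B)<5: continue
    th=np.arctan2(B[:,2]-.1146,B[:,1]-.085); r=np.hypot(B[:,2]-.1146,B[:,1]-.085)
    for lo in (.04,.055,.07,.085): 
        k=(r>lo)&(r<lo+.015); print(lo,k.sum(),np.percentile(th[k],[5,50,95]) if k.any() else "", B[k].mean(0) if k.any() else "")
from station import viewer
E
```

```text
1 235 ((1.2519187927246094, 0.33336353302001953), (52.235618591308594, 10.239911079406738), 16.96736717224121)
10 31 ((19.98068618774414, -15.455810546875), (9.309524536132812, 4.041548252105713), 60.46791458129883)
wrist 539
0.04 175 [0.7855 0.9264 0.9688] [0.006  0.1152 0.1529]
0.055 235 [0.801  0.9202 0.951 ] [0.0055 0.1238 0.1635]
0.07 114 [0.8475 0.921  0.9298] [0.0037 0.1306 0.173 ]
0.085 0  
top 117
0.04 19 [0.8549 0.9521 1.0095] [0.0024 0.1145 0.1554]
0.055 27 [0.8525 0.9507 0.9958] [0.0037 0.1222 0.1657]
0.07 28 [0.8167 0.9328 0.9714] [0.0044 0.1317 0.176 ]
0.085 34 [0.8659 0.9152 0.9527] [0.0036 0.1418 0.1878]
side 121
0.04 16 [0.836  0.9477 1.0129] [-0.0025  0.1139  0.1544]
0.055 33 [0.9127 0.97   1.049 ] [-0.0017  0.1196  0.166 ]
0.07 34 [0.8513 0.9349 1.004 ] [-0.0015  0.1306  0.1766]
0.085 32 [0.8737 0.9399 0.9845] [-0.0015  0.1399  0.1889]
```

```bash
cat > lev.py <<'E'
from meas import *
from plan import plan
Hy,Hz=.085,.1146
def tcp(th,rc=.07,h=.0125,x=-.005):
    ty=Hy+rc*np.cos(th); tz=Hz+np.tan(th)*(ty+h*np.sign(th)-Hy)+.0055/np.cos(th)
    return o0+R0@[x,ty,tz]
E
python3 - <<'E'
from lev import *
a=tcp(.85); print(a)
w=[(*(a+[0,0,.10]),5.2,.035),(*(a+[0,0,.004]),5.2,.035)]
for t in (.83,.75,.65,.55,.45,.35,.25,.15): w.append((*tcp(t),5.2,.009))
plan(w,dec=3)
for t in (.83,.4,0.1,-.1,-.4,-.63): print(t,tcp(t))
E
```

```text
[0.5154 0.169  0.2378]
start [0.6371 0.1091 0.3083] rows 16
[[[-0.029, -0.018, -0.007], 0.0], [[-0.029, -0.017, -0.008], 0.001], [[-0.029, -0.018, -0.007], -0.0], [[-0.029, -0.018, -0.008], 0.0], [[0.0, 0.0, 0.032], 0.0]]
[[[0.0, 0.0, 0.032], 0.0], [[0.0, 0.0, 0.032], 0.0], [[0.001, -0.001, 0.006], 0.0], [[0.004, -0.004, 0.005], 0.0], [[0.002, -0.002, 0.003], 0.0]]
[[[0.003, -0.002, 0.004], 0.0], [[0.004, -0.004, 0.007], 0.0], [[0.005, -0.004, 0.006], 0.0], [[0.005, -0.002, 0.007], 0.0], [[0.004, -0.002, 0.007], 0.0]]
[[[0.005, -0.002, 0.006], 0.0]]
0.83 [0.5163 0.1702 0.2365]
0.4 [0.5347 0.1892 0.2078]
0.1 [0.5484 0.1956 0.1876]
-0.1 [0.5564 0.1964 0.1762]
-0.4 [0.566  0.192  0.1632]
-0.63 [0.572  0.1846 0.1556]
```

Call:
servo_tool([
  [[-0.029,-0.018,-0.007],0],
  [[-0.029,-0.017,-0.008],0],
  [[-0.029,-0.018,-0.007],0],
  [[-0.029,-0.018,-0.008],0],
  [[0,0,0],0],
])

```text
t: 8.03
ee_pos: [0.5102, 0.1701, 0.3423]
tool_rot: [-3.136, -0.147, -0.002]
ft_force: [-0.9, -0.4, 0.3]
opening: 0.003
```

Call:
servo_tool([
  [[0,0,0.032],0],
  [[0,0,0.032],0],
  [[0,0,0.025],0],
  [[0,0,0],0],
  [[0,0,0],0],
])

```text
t: 8.45
ee_pos: [0.5145, 0.168, 0.2498]
tool_rot: [3.137, 0.142, -0.003]
ft_force: [-0.7, -0.1, 1.1]
opening: 0.001
```

```bash
python3 - <<'E'
from lev import *
from station import status,viewer
snap("wrist","11"); snap("side","11"); snap("top","11"); s=status.observe(); print(s["ee_pos"],s["ft_force"],R0.T@(s["ee_pos"]-o0))
a=cv2.imread('pics/side11.png')[100:270,110:330];cv2.imwrite('pics/c11.png',cv2.resize(a,None,fx=3.5,fy=3.5,interpolation=2))
E
```

```text
[0.5164 0.1688 0.2525] [ 0.356   0.6404 -0.6875] [0.0041 0.1309 0.2012]
```

View pics/wrist11.png

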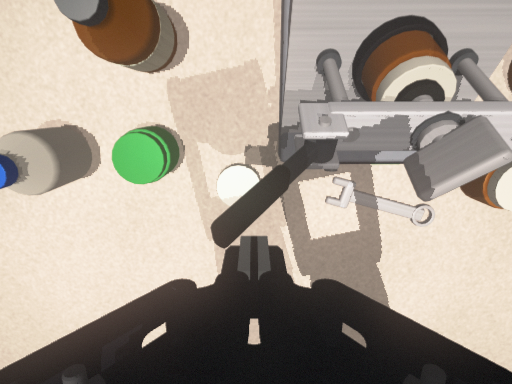

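View pics/c11.png

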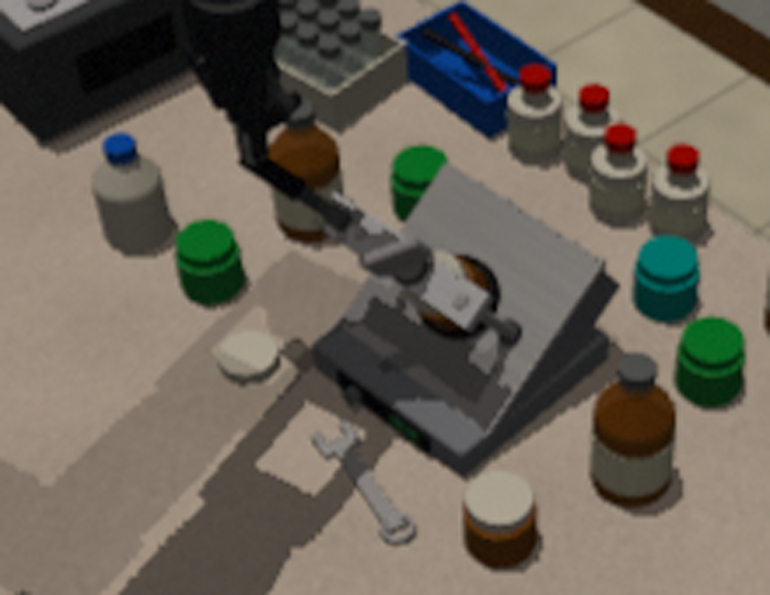

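```bash
cat > chk.py <<'E'
from lev import *
def chk(t,th0=None):
    im,d,K,W=load("wrist",t); L=(cloud(d,K,W)-o0)@R0; A=L.reshape(-1,3)
    T=A[(A[:,2]>.1485)&(A[:,2]<.153)&(np.hypot(A[:,0],A[:,1])<.032)]
    if len(T)>50: print("blade top",len(T),cv2.minAreaRect((T[:,:2]*1000).astype(np.float32)))
    B=A[(abs(A[:,0])<.0125)&(A[:,1]>.11)&(A[:,1]<.2)&(A[:,2]>.03)&(A[:,2]<.22)]
    th=np.arctan2(B[:,2]-Hz,B[:,1]-Hy); r=np.hypot(B[:,2]-Hz,B[:,1]-Hy)
    for lo in (.04,.055,.07,.085):
        k=(r>lo)&(r<lo+.015)
        if k.sum()>10:
            h=np.percentile(th[k],90); print(lo,k.sum(),"theta",h-np.arcsin(.0055/(lo+.0075)),B[k].mean(0),"x range",np.percentile(B[k][:,0],[2,98]))
    print("cap/pad:"); 
    rr=np.hypot(A[:,0],A[:,1]); m=(rr<.027)&(rr>.019)&(abs(A[:,2]-.062)<.003); print("cap",np.median(A[m,2]),m.sum())
if __name__=="__main__": chk(sys.argv[1])
E
python3 chk.py 11
```

```text
blade top 1014 ((0.3585491180419922, 0.5409259796142578), (12.432587623596191, 53.9844970703125), 50.2918586730957)
0.04 389 theta 0.8540550604489786 [0.0063 0.1152 0.1533] x range [-0.005   0.0104]
0.055 573 theta 0.8600297710683239 [0.0058 0.1239 0.1636] x range [-0.0056  0.0104]
0.07 641 theta 0.8574804997669828 [0.006  0.1338 0.175 ] x range [-0.0054  0.0105]
0.085 782 theta 0.8591889550825198 [0.006  0.1428 0.1871] x range [-0.0054  0.0117]
cap/pad:
cap 0.06213244180350103 937
```

```bash
python3 - <<'E'
from lev import *
w=[]
for t in (.86,.75,.65,.55,.45,.35,.25,.15,.05): w.append((*tcp(t),5.2,.0085))
plan(w,dec=3)
E
```

```text
start [0.5164 0.1688 0.2525] rows 16
[[[-0.001, 0.0, 0.007], -0.0], [[-0.0, 0.0, 0.007], -0.0], [[0.002, -0.003, 0.004], -0.0], [[0.003, -0.002, 0.003], -0.0], [[0.002, -0.002, 0.004], -0.0]]
[[[0.003, -0.003, 0.003], -0.0], [[0.002, -0.002, 0.003], -0.0], [[0.002, -0.002, 0.004], -0.0], [[0.002, -0.002, 0.003], -0.0], [[0.003, -0.001, 0.003], -0.0]]
[[[0.002, -0.001, 0.003], -0.0], [[0.003, -0.002, 0.004], -0.0], [[0.004, -0.002, 0.007], -0.0], [[0.005, -0.001, 0.006], -0.0], [[0.002, -0.001, 0.004], -0.0]]
[[[0.003, -0.0, 0.003], -0.0]]
```

Call:
servo_tool([
  [[-0.001,0,0.007],0],
  [[0,0,0.007],0],
  [[0.002,-0.003,0.004],0],
  [[0.003,-0.002,0.003],0],
  [[0.002,-0.002,0.004],0],
])

```text
t: 9.02
ee_pos: [0.5205, 0.1767, 0.2255]
tool_rot: [-3.138, -0.143, 0.0]
ft_force: [-2.1, -0.1, 4.8]
opening: 0.001
```

Call:
servo_tool([
  [[0.003,-0.003,0.003],0],
  [[0.002,-0.002,0.003],0],
  [[0.002,-0.002,0.004],0],
])

```text
t: 9.27
ee_pos: [0.5272, 0.1846, 0.2153]
tool_rot: [-3.138, -0.143, -0.001]
ft_force: [-2.6, 0.4, 5.4]
opening: -0.002
```

```bash
python3 m.py 12; python3 chk.py 12
```

```text
9.3167 [-0.0074  0.1458  0.1629] [-1.0903  0.2888  3.7835] [ 0.0863  0.1647 -0.0141]
deck [ 0.0832 -0.0003 -0.0042] cap 0.06211142234290914 1181 padtop 0.07020824390606689 122 gap mm 0.09682156315775348 bridge 0.10463915661492885 bridge-cap 0.04252773427201972
[(10, 139, 176), (10, 137, 176), (10, 136, 176), (10, 134, 176), (-226, 105, 56), (-226, 99, 55), (-228, 94, 55), (-227, 89, 55), (-227, 84, 55), (-227, 78, 55), (-226, 73, 56), (-226, 68, 55), (-227, 63, 55), (-226, 58, 56), (-228, 52, 54)]
blade top 209 ((-12.452837944030762, 12.214241027832031), (10.074119567871094, 18.37723159790039), 43.012447357177734)
0.04 675 theta 0.5250843911994576 [0.0052 0.1251 0.1413] x range [-0.006   0.0103]
0.055 830 theta 0.5292573061153878 [0.0054 0.1376 0.1485] x range [-0.0062  0.0104]
0.07 1314 theta 0.7731030887211712 [0.0074 0.1469 0.1613] x range [-0.002   0.0121]
0.085 1225 theta 0.6343989288687387 [0.0065 0.162  0.1656] x range [-0.0055  0.0119]
cap/pad:
cap 0.062111555707963485 1180
```

View pics/wrist12.png

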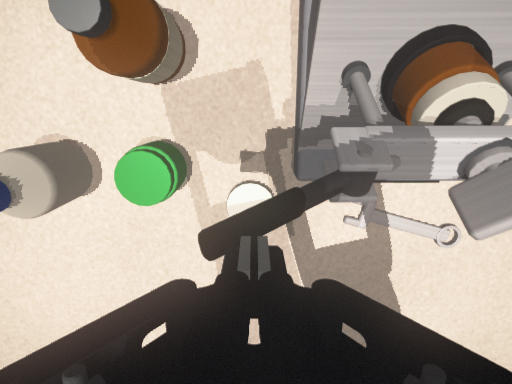

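Call:
servo_tool([
  [[0.002,-0.002,0.003],0],
  [[0.003,-0.001,0.003],0],
  [[0.002,-0.001,0.003],0],
  [[0.003,-0.002,0.004],0],
  [[0.004,-0.002,0.007],0],
])

```text
t: 9.73
ee_pos: [0.5406, 0.1938, 0.1955]
tool_rot: [-3.137, -0.142, -0.002]
ft_force: [-1.4, 2.0, 4.7]
opening: 0.002
```

Call:
servo_tool([
  [[0.005,-0.001,0.006],0],
  [[0.002,-0.001,0.004],0],
  [[0.003,0,0.003],0],
  [[0,0,0],0],
])

```text
t: 10.07
ee_pos: [0.5503, 0.1962, 0.1812]
tool_rot: [3.138, 0.143, -0.001]
ft_force: [-1.1, 0.7, 1.1]
opening: 0.002
```

```bash
python3 m.py 13|head -2; python3 chk.py 13; python3 - <<'E'
from lev import *
w=[]
for t in (-.05,-.15,-.25,-.35,-.45,-.55,-.63): w.append((*tcp(t),5.2,.0085))
plan(w,dec=3)
E
```

```text
10.1167 [-0.0071  0.1545  0.1223] [-0.0574 -0.011  -0.0705] [-0.0276  0.0317 -0.0273]
deck [ 0.002   0.0004 -0.    ] cap 0.06216560999707027 699 padtop 0.07014015145957016 73 gap mm -0.0254585375001129 bridge 0.10465819432026427 bridge-cap 0.042492584323194
0.04 920 theta -0.0322765651660266 [0.0048 0.1327 0.116 ] x range [-0.0072  0.0102]
0.055 1219 theta 0.17258754567213536 [0.0066 0.1472 0.1194] x range [-0.0052  0.0119]
0.07 1377 theta 0.30087498816445785 [0.0072 0.1619 0.1229] x range [-0.0044  0.0122]
0.085 994 theta -0.030296399955323093 [0.0054 0.1764 0.1164] x range [-0.0064  0.0113]
cap/pad:
cap 0.06216560999707027 699
start [0.5502 0.1956 0.1814] rows 7
[[[0.005, -0.0, 0.003], 0.0], [[0.003, 0.0, 0.005], 0.0], [[0.003, 0.002, 0.004], 0.0], [[0.003, 0.002, 0.004], 0.0], [[0.003, 0.002, 0.004], 0.0]]
[[[0.002, 0.004, 0.003], 0.0], [[0.002, 0.003, 0.003], 0.0]]
```

View pics/wrist13.png

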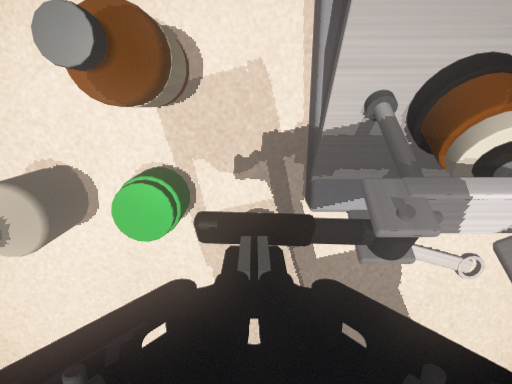

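Call:
servo_tool([
  [[0.004,0,0.003],0],
  [[0.003,0,0.005],0],
  [[0.003,0.002,0.004],0],
  [[0.003,0.002,0.004],0],
  [[0.003,0.002,0.004],0],
])

```text
t: 10.53
ee_pos: [0.5654, 0.1925, 0.1616]
tool_rot: [-3.136, -0.142, 0.004]
ft_force: [-5.4, 6.2, 0.3]
opening: -0.001
```

Call:
servo_tool([
  [[0.002,0.003,0.003],0],
  [[0,0,0],0],
])

```text
t: 10.7
ee_pos: [0.5684, 0.1896, 0.1582]
tool_rot: [-3.136, -0.141, 0.002]
ft_force: [-2.9, 3.3, 0.3]
opening: 0.001
```

```bash
python3 m.py 14|head -2; python3 chk.py 14
```

```text
10.75 [-0.006   0.1466  0.0934] [-3.3966  3.9016  1.0741] [ 0.5873  0.4271 -0.0307]
deck [ 0.0019  0.0001 -0.    ] cap 0.06218432947018652 815 padtop 0.07009512478963618 97 gap mm -0.08920468055033381 bridge 0.1045919359396813 bridge-cap 0.042407606469494784
0.04 1076 theta -0.41475046974650476 [0.0059 0.1287 0.0953] x range [-0.0057  0.0116]
0.055 1184 theta 0.08876732176947473 [0.008  0.1425 0.0938] x range [0.0002 0.0122]
0.07 1069 theta -0.24702488273097054 [0.0063 0.1549 0.0847] x range [-0.0053  0.0117]
0.085 727 theta -0.5025264485396819 [0.0054 0.1669 0.0727] x range [-0.0059  0.0102]
cap/pad:
cap 0.062186529959741235 812
```

View pics/wrist14.png

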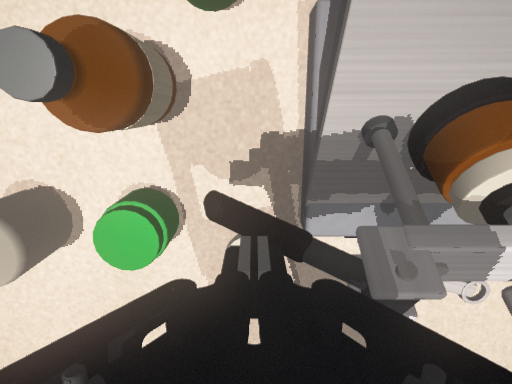

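Call:
servo_tool([
  [[0.001,0.001,0.0015],0],
  [[0.001,0.001,0.0015],0],
  [[0.001,0.001,0.0015],0],
  [[0,0,0],0],
])

```text
t: 11.08
ee_pos: [0.5716, 0.187, 0.1542]
tool_rot: [-3.136, -0.142, 0.001]
ft_force: [-3.2, 5.5, 1.4]
opening: 0.001
```

```bash
python3 chk.py 14 >/dev/null; python3 m.py 15|head -1; python3 chk.py 15
```

```text
11.1333 [-0.0059  0.1439  0.0883] [-2.9824  5.782   1.1684] [0.8227 0.5502 0.0068]
0.04 1082 theta -0.4810076859659381 [0.0062 0.1267 0.0915] x range [-0.0059  0.0117]
0.055 1175 theta -0.2749525213956645 [0.0081 0.1404 0.0886] x range [0.0002 0.0123]
0.07 981 theta -0.3367258864847318 [0.0062 0.1515 0.078 ] x range [-0.0055  0.0116]
0.085 688 theta -0.5940174278184176 [0.0055 0.1627 0.0653] x range [-0.0058  0.0101]
cap/pad:
cap 0.062182686607764284 815
  return _methods._mean(a, axis=axis, dtype=dtype,
  ret = ret.dtype.type(ret / rcount)
```

θ ≈ -0.594; about 0.036 rad to the stop (~2 mm). Press on until the force rises.

Call:
servo_tool([
  [[0.001,0.001,0.0015],0],
  [[0.0005,0.0005,0.0007],0],
  [[0,0,0],0],
])

```text
t: 11.38
ee_pos: [0.5729, 0.186, 0.1524]
tool_rot: [-3.135, -0.141, 0.002]
ft_force: [-4.7, 5.9, 3.6]
opening: 0.0
```

Call:
servo_tool([
  [[0.0005,0.0005,0.0007],0],
  [[0,0,0],0],
])

```text
t: 11.55
ee_pos: [0.5731, 0.1859, 0.1522]
tool_rot: [-3.135, -0.141, 0.003]
ft_force: [-6.5, 7.5, 5.6]
opening: 0.0
```

Call:
servo_tool([
  [[0.0005,0.0005,0.0007],0],
  [[0,0,0],0],
])

```text
t: 11.72
ee_pos: [0.5732, 0.1858, 0.152]
tool_rot: [-3.134, -0.141, 0.004]
ft_force: [-7.8, 7.5, 7.4]
opening: -0.002
```

```bash
python3 m.py 16|head -1; python3 chk.py 16 2>/dev/null
```

```text
11.7667 [-0.006   0.1426  0.0856] [-7.5185  7.5982  7.0309] [1.2377 1.2281 0.0429]
0.04 1074 theta -0.5298873581472627 [0.0064 0.1256 0.0899] x range [-0.0055  0.0114]
0.055 1146 theta -0.3062855700910553 [0.0083 0.1393 0.0866] x range [0.0014 0.0122]
0.07 961 theta -0.3820245253797351 [0.0062 0.15   0.0753] x range [-0.0054  0.0113]
0.085 671 theta -0.6307276718521608 [0.0055 0.1608 0.0625] x range [-0.006   0.0102]
cap/pad:
cap 0.06215493797718236 819
  return _methods._mean(a, axis=axis, dtype=dtype,
  ret = ret.dtype.type(ret / rcount)
```

Call:
servo_tool([
  [[0.0008,0.0005,0.0012],0],
  [[0,0,0],0],
  [[0,0,0],0],
])

```text
t: 12.02
ee_pos: [0.5734, 0.1857, 0.1516]
tool_rot: [-3.133, -0.141, 0.005]
ft_force: [-9.8, 8.5, 11.9]
opening: -0.002
```

Call:
servo_tool([
  [[-0.006,-0.006,-0.01],0],
  [[-0.01,0,-0.02],0],
  [[0,0,-0.04],0],
  [[0,0,-0.04],0],
  [[0,0,-0.04],0],
])

```text
t: 12.43
ee_pos: [0.5593, 0.187, 0.3015]
tool_rot: [3.137, 0.142, 0.002]
ft_force: [0.4, 0.3, -0.3]
opening: -0.001
```

Call:
servo_tool([
  [[0.035,-0.005,0],0],
  [[0.035,-0.005,0],0],
  [[0.01,0,0],0],
  [[0,0,0],0],
])

```text
t: 12.77
ee_pos: [0.6406, 0.2045, 0.2985]
tool_rot: [3.137, 0.141, 0.002]
ft_force: [-0.8, -0.1, 0.6]
opening: -0.001
```

```bash
python3 m.py 17; python3 chk.py 17 2>/dev/null; python3 -c "
from h import *
snap('side','17');snap('top','17')
a=cv2.imread('pics/side17.png')[100:270,110:330];cv2.imwrite('pics/c17.png',cv2.resize(a,None,fx=3.5,fy=3.5,interpolation=2))"
```

```text
12.8167 [0.1332 0.1551 0.167 ] [-1.5049 -0.3413 -0.3696] [ 0.0567  0.0055 -0.0046]
deck [-0.0241  0.0002  0.0016] cap 0.062030628428792256 399 padtop 0.07014074050375091 72 gap mm 0.11011207495865288 bridge 0.10449655326545315 bridge-cap 0.042465924836660895
[(151, 149, 178), (152, 147, 179), (152, 145, 178), (152, 143, 178), (-169, 104, 14), (-169, 97, 14), (-5, 115, 98), (0, 112, 101), (5, 108, 103), (7, 105, 104), (6, 101, 104), (16, 99, 109), (16, 95, 109), (18, 92, 110), (17, 88, 109)]
0.04 202 theta -0.6295301091711757 [0.0062 0.1243 0.0889] x range [-0.0057  0.0105]
0.055 175 theta -0.6257498561660206 [0.007  0.1366 0.0799] x range [-0.0042  0.0104]
0.07 173 theta -0.6301157023048989 [0.0069 0.1493 0.0707] x range [-0.0042  0.0104]
0.085 187 theta -0.6267056374452632 [0.0056 0.1611 0.0626] x range [-0.0052  0.0104]
cap/pad:
cap 0.062030628428792256 399
```

View pics/wrist17.png

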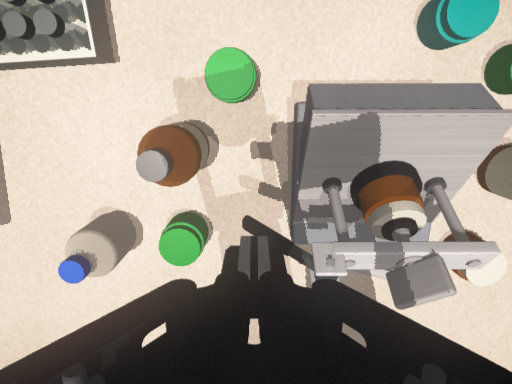

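View pics/c17.png

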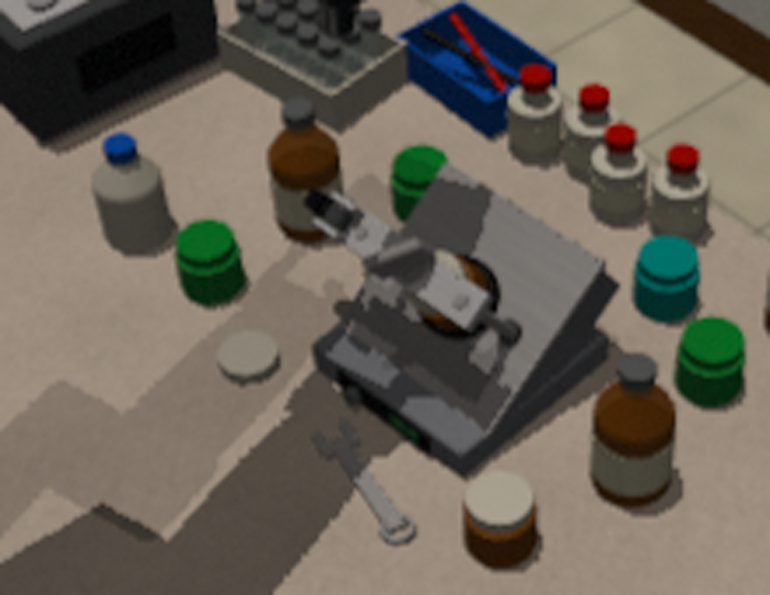

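```bash
python3 - <<'E'
from meas import *
im,d,K,W=load("wrist","17"); A=((cloud(d,K,W)-o0)@R0).reshape(-1,3)
B=A[(A[:,2]>.12)&(A[:,2]<.16)&(np.hypot(A[:,0],A[:,1])<.032)]
h,e=np.histogram(B[:,2],np.arange(.12,.16,.001)); i=h.argmax(); print("blade top z",e[i],h[i])
T=B[abs(B[:,2]-e[i]-.0005)<.0015]; print(cv2.minAreaRect((T[:,:2]*1000).astype(np.float32)))
from station import r
print(r.sign_off())
E
```

```text
blade top z 0.14400000000000002 160
((0.8764514923095703, 1.4220733642578125), (9.846476554870605, 53.72803497314453), 49.928009033203125)
the job is handed in; nothing more can be done
None
```

I turned the wing nut clockwise until the pad met the cap, then closed the cam lever to its stop. The job was handed in at about 13 s of the 48 s allowed, and no verdict was reported.

- **Nut:** With the lever still up, I pushed the wing clockwise by about 0.95–0.99 rad. The starting gap was about 5.7 mm, and I stopped when the pad no longer moved down.
    - The gap then read 0.13 mm in three views, which I take as measurement bias because it held steady as the wing went on turning.
    - The two estimates of the turn disagree a little. The pad may be pressed by 0.2–0.3 mm, which is under 1 N.
- **Lever:** I pressed the paddle along its arc until the force rose with no further movement, peaking near 17 N. With the arm clear, the lever measured about 1.50 rad, its closed stop.
- **Clamp:** The top of the wing dropped from about 150 to 144 mm up the axis, which matches the cam's full 6 mm. The wing's angle did not change (39.7° before, 40.1° after), and the cap and pad stayed in place. The load on the jar is inferred from this as about 15–16 N; I did not measure it directly.
- **Bystanders:** They look undisturbed in the last side and wrist pictures, and I saw no contact with them. The wrist forces I read stayed below 20 N.

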